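Fill the air-dryer canister to its line and lock the cap

TASK

Fill the dryer canister under the filling stand's deck: slide desiccant pucks from the lane over the mouth one at a time and press them down, level, until the column is closed up solid on the copper block with its top at the red fill line, using only as many as that takes. Then close it with the orange-handled bayonet cap: push it in against its spring, give it a quarter turn clockwise to the stop and let it spring up into its lock. Leave the other things on the bench where they are.

Things in the scene. Friction and masses are not known exactly. Their poses are not given: they have to be found in the camera images.
- stand: filling stand, fixed; deck top 142 mm above the bench. Origin on the bench below the centre of the canister's mouth. The lane of pucks runs along its y, from y = -330 mm to the mouth at y = 0, between rails 8 mm high, 84 mm apart, that end at y = -12. A curved stop, 8 mm high, 43 mm beyond the mouth's centre halts a puck over the mouth; two lips 29 to 32.5 mm above the deck, 54 mm apart, 40.5 mm and more from the mouth's centre, stop it tipping.
- mouth (a point): centre of the mouth, level with the deck's top; axes as the stand. Bore 82.4 mm in diameter, flat floor 108 mm below the deck. 3 to 45 mm below the deck four sprung brass leaves stick 6 mm inward: a puck slid over the mouth sinks some 6 mm and hangs on them, askew by up to 0.4 rad. Pressed on its middle it levels and goes down against 8 to 25 N; pressed near its edge it wedges. It pushes a puck below it along.
- fill_line (a point): centre of the bore at the height of the red fill line, 24 mm below the deck (a 3 mm red band inside the bore and round the outside of the canister's neck)
- notch_a (a point): one of two opposite open notches in the steel ring round the mouth, 42.5 mm from its centre, at deck level, marked by a yellow dot, 18 mm wide, reaching out to 52 mm. A lug goes straight down it into a track 10 to 21 mm below the deck, which runs 82 degrees clockwise (from above) under a ridge to a hard stop below the pocket. It does not turn the other way.
- pocket_a (a point): where a lug's middle is when locked: in the pocket at the end of the track from notch_a, 42.5 mm from the axis, 8.5 mm below the deck, marked by a red bar on the ring. The pocket's roof is 4 mm higher than the ridge, so a released lug springs up into it and cannot turn back.
- pocket_b (a point): the same for the track from the opposite notch
- puck_1: desiccant puck, white faces, blue rim, 80 mm in diameter, 28 mm thick, 0.16 kg, lying flat in the lane 110 to 125 mm from the mouth's centre (the nearer one). Origin: centre of its underside
- puck_1_top (a point): centre of the top face of puck_1
- puck_2: a second, equal puck farther back in the lane, at least 45 mm clear of the first. Origin: centre of its underside
- puck_2_top (a point): centre of the top face of puck_2
- diffuser_low: copper-coloured diffuser block, 75 mm in diameter, 28 mm thick. One of the two blocks stands on the bore's floor as the bottom of the column (which one varies); the other is a spare on the flat carton and stays there. Origin: centre of its underside
- diffuser_low_top (a point): centre of its top face
- diffuser_high: the other diffuser block, 75 mm in diameter, 56 mm thick; see diffuser_low. On the high one a single puck reaches the fill line, on the low one two pucks do. Origin: centre of its underside
- diffuser_high_top (a point): centre of its top face
- cap: bayonet cap, 0.25 kg, standing upright on the bench: black round plug, 73 mm in diameter, 22 to 44 mm above the origin; two steel lugs along its +x and -x, 10 mm wide, reaching 47.5 mm from the axis, 23 to 28 mm above the origin; on top an orange grip bar 58 mm long in x, 16 mm wide in y. Origin: on the axis, at the underside of the free pressure plate.
- cap_grip (a point): middle of the orange grip bar, which reaches 44 to 74 mm above the cap's origin (this point: 60). Below the plug is a pressure plate, 64 mm in diameter, on a spring: 4 N at first, 350 N/m, 21 mm of travel
- cap_lug_a (a point): middle of the lug on the cap's +x side, 42.5 mm from its axis, 25.5 mm above its origin. On a column at the line: the plate touches with the cap's origin 24 mm below the deck; the lugs clear the ridge with it 38 to 44 mm below (44 is the bottom; 9 to 11 N), and locked it is 34 mm below
- carton: flat cardboard carton, 100 x 120 x 34 mm, fixed, that carries the spare diffuser block. Origin: centre of its underside
- oil_bottle: bystander: black oil bottle with red cap, 72 mm diameter, 190 mm tall; origin: centre of its underside
- spray_can: bystander: red spray can, 58 mm diameter, 170 mm tall; origin: centre of its underside
- oil_filter: bystander: white spin-on oil filter with a blue band, 76 mm diameter, 92 mm tall; origin: centre of its underside
- impeller_box: bystander: yellow carton 75 x 95 x 100 mm; origin: centre of its underside
- spanner: bystander: steel open-ended spanner, 170 mm long, lying flat; origin under its middle
- spare_gasket: bystander: black rubber ring, 104 mm outside, 5 mm thick, lying flat; origin: centre of its underside
Things that resemble listed ones, but are neither listed nor needed, are in the scene too. Leave any green or purple look-alike of the cap alone.

How it is judged:
On the way:
1. the column of pucks, pressed together, reaches the fill line (((horizontal distance between diffuser_high and mouth below 0.008 m and distance between diffuser_high_top and puck_1 below 0.006 m and distance between puck_1_top and fill_line below 0.005 m) or (horizontal distance between diffuser_high and mouth below 0.008 m and distance between diffuser_high_top and puck_2 below 0.006 m and distance between puck_2_top and fill_line below 0.005 m) or (horizontal distance between diffuser_low and mouth below 0.008 m and distance between diffuser_low_top and puck_1 below 0.006 m and distance between puck_1_top and puck_2 below 0.006 m and distance between puck_2_top and fill_line below 0.005 m) or (horizontal distance between diffuser_low and mouth below 0.008 m and distance between diffuser_low_top and puck_2 below 0.006 m and distance between puck_2_top and puck_1 below 0.006 m and distance between puck_1_top and fill_line below 0.005 m))), for 0.2 s.
At the end, for the whole second after the job is handed in: Column (block in the bore plus one puck on the high or two on the low one) closed up within 6 mm per joint, its top within 5 mm of the fill line; cap at rest, upright within 0.08 rad, lugs within 7 mm of the pockets' centres and sprung up: its origin 31 to 36.5 mm below the deck (((horizontal distance between diffuser_high and mouth below 0.008 m and distance between diffuser_high_top and puck_1 below 0.006 m and distance between puck_1_top and fill_line below 0.005 m) or (horizontal distance between diffuser_high and mouth below 0.008 m and distance between diffuser_high_top and puck_2 below 0.006 m and distance between puck_2_top and fill_line below 0.005 m) or (horizontal distance between diffuser_low and mouth below 0.008 m and distance between diffuser_low_top and puck_1 below 0.006 m and distance between puck_1_top and puck_2 below 0.006 m and distance between puck_2_top and fill_line below 0.005 m) or (horizontal distance between diffuser_low and mouth below 0.008 m and distance between diffuser_low_top and puck_2 below 0.006 m and distance between puck_2_top and puck_1 below 0.006 m and distance between puck_1_top and fill_line below 0.005 m)) and (distance between cap_lug_a and pocket_a below 0.007 m or distance between cap_lug_a and pocket_b below 0.007 m) and z of cap in the frame of mouth between -0.0365 and -0.031 m and angle between cap's own z axis and vertical below 0.08 rad and linear speed of cap below 0.02 m/s); the robot touches nothing.
It fails at once if another thing on the bench is moved more than 30 mm (distance of any of oil_bottle, spray_can, oil_filter, impeller_box, spanner, spare_gasket from where it was at the start of the episode above 0.03 m).
It fails at once if a diffuser block is moved more than 30 mm (distance of any of diffuser_low, diffuser_high from where it was at the start of the episode above 0.03 m).
It also fails if it takes over 67 s, if anything falls off the work surface, if the arm or the gripper's body presses on something with over 40 N, if the wrist force passes 120 N, or if a joint passes its speed limit or range.

ROBOT

A 6-joint arm with a two-finger parallel gripper is mounted at the origin on the work surface. World frame = base frame: x ahead of the robot, y to its left, z up, the work surface at z = 0. Lengths are in m, angles in rad, forces in N, time in s.
With the tool pointing down it reaches from about 0.3 to 0.775 m from the base axis. Payload 14.6 kg.
Tool frame: the origin (TCP) lies midway between the tips of the shut fingers; the grasp point (between the pads) lies 19 mm behind it; x points along the fingers, z is the direction in which the jaws open and shut, and the axes are right-handed (so a half turn about x gives the same grasp; the last joint's range is limited). The gripper opens to 94 mm and grips with 3 to 60 N. Pads are 16 mm wide; open, the fingers measure 119 mm over their backs; the gripper's body (75 mm by 177 mm) begins 78 mm behind the grasp point.
Start: joints at [1.089, 0.3, 1.521, -0, 1.321, -0.067], TCP at [0.222, 0.503, 0.205] pointing down, gripper open.
Joint ranges: [-3.03, 3.03], [-0.79, 2.21], [0.23, 2.52], [-1.04, 4.18], [0, 3.07], [-2.55, 2.55]. Speed limits (rad/s): [2.22, 2.22, 2.57, 3.14, 3.14, 3.14].

INTERFACE

Orientations are given as a rotation vector (axis times angle).
In Python, from plant import robot, optics gives the robot as it stands. The module is installed in compiled form; this text tells all that it offers.
- The arm moves only by the tool servo_tool, never from a script. Its argument "deltas" is a list of rows, each a list of 5 numbers: the shift along the tool's x, y, z in units of 0.15 m (1.0 is 0.15 m), then the turn about the tool's x in units of 90 degrees (1.0 is 90 degrees), then the opening, from -1 (shut) to 1 (fully open), so that 0 is half open. A call has 1 to 10 rows; each row is the pose to reach, as a shift and turn from the pose commanded when the call began, along the tool's axes at that moment; what a row does not reach only later rows make up. A row lasts 1/12 s, in which the tool goes at most 41.7 mm and 7.16 degrees, less where a joint would pass 70% of its speed; a pose out of reach is approached as far as the arm can. A call with a number of a shift or a turn outside -1 to 1 is refused whole. A call with a gripper value outside its range is refused whole. The fingers move at their own pace and stop on an object; "squeeze" is the grip in N (left out, the last holds). Time passes only in rows, so rows that repeat a pose let the fingers close. It gives the time, the measured TCP pose, the force and the opening at its end, in the units of the state.
- robot.sense(): the state, without advancing time (a new reading comes with each control period).
- optics.read_camera(name): name is "scene" or "side" or "wrist"; returns (picture, depth): 384x512x3 uint8, red, green, blue; 384x512 float32, m along the optical axis (not along the pixel's ray), 0 where there is no reading.
- optics.camera_model(name): a dict with "K" (3x3 intrinsics, pixels), "extrinsics" (4x4, takes a point from camera to world coordinates); the wrist camera has in their place "tool_from_camera" (4x4, takes a point from camera to tool coordinates, whose origin is the TCP and whose axes are the tool frame's). Camera axes: x right, y down, z forward; pixel columns grow to the right and rows downward; lengths in m; the calibration is good to about 2 mm. A picture is of the moment at which its call begins: read the wrist's pose just before it. camera_model takes no time and is no camera call.
- robot.job_done(): hands the job in, once; it reports no verdict.
The state is a dict: "clock": time; "q": joint angles; "qvel": joint speeds; "tau": joint torques, N m; "tool_pos": TCP position; "ee_rot": TCP orientation; "contact_force": force on the tool from outside, world axes, zero at the start; "moment": the same for the moment, N m; "gripper_width": opening from 0.0 (shut) to 1.0 (fully open).
Only numpy, scipy, OpenCV 4.12 (cv2) and the standard library are available. Lean on these libraries where they do the work, as an engineer would, in place of code of your own. Each camera call takes 0.05 s, during which the arm holds its last target.

## Working session

There is one attempt and no reset: what is moved stays moved. The work goes in short steps, Python scripts to look and compute and a tool call to move; the robot and the scene stay as the last step left them, time stands still between calls to the robot, and variables do not carry over. Pictures are saved under pics/ and viewed, and the job is handed in when it is done.

Besides the shell and the picture viewer there is one more tool, called after "Emit:" as name([rows], argument=value, ...), one row to a line, values as JSON. servo_tool: Moves the arm, as the interface text tells. Shifts and turns lie within -1 to 1; 1 stands for 0.15 m of shift or 90 degrees of turn. Its arguments: {"type":"object","properties":{"deltas":{"type":"array"},"squeeze":{"type":"number"}},"required":["deltas"]}

```bash
mkdir -p pics
cat > h.py <<'E'
import numpy as np, cv2
from plant import robot, optics
from scipy.spatial.transform import Rotation as R
def snap(name,fn):
    s=robot.sense(); im,d=optics.read_camera(name)
    cv2.imwrite('pics/%s.png'%fn,im[:,:,::-1]); np.savez('pics/%s.npz'%fn,im=im,d=d,p=s['tool_pos'],r=s['ee_rot'],name=name)
    return im,d
def load(fn):
    z=np.load('pics/%s.npz'%fn); name=str(z['name']); m=optics.camera_model(name); K=np.array(m['K'])
    if name=='wrist':
        T=np.eye(4);T[:3,:3]=R.from_rotvec(z['r']).as_matrix();T[:3,3]=z['p'];E=T@np.array(m['tool_from_camera'])
    else: E=np.array(m['extrinsics'])
    return z['im'],z['d'],K,E
def pts(d,K,E):
    v,u=np.mgrid[:d.shape[0],:d.shape[1]]
    P=np.stack([(u-K[0,2])/K[0,0]*d,(v-K[1,2])/K[1,1]*d,d],-1)
    return P@E[:3,:3].T+E[:3,3]
def ray(u,v,K,E,z):
    r=E[:3,:3]@np.array([(u-K[0,2])/K[0,0],(v-K[1,2])/K[1,1],1]); o=E[:3,3]
    return o+r*(z-o[2])/r[2]
def proj(p,K,E):
    c=E[:3,:3].T@(np.array(p)-E[:3,3]); c=K@c; return c[:2]/c[2]
E
python3 - <<'E'
from h import *
s=robot.sense(); print({k:np.round(v,3) for k,v in s.items()})
for c in ['scene','side','wrist']:
    snap(c,c+'0'); m=optics.camera_model(c); print(c,{k:np.round(v,3).tolist() for k,v in m.items()})
E
```

```text
{'clock': np.float64(0.0), 'q': array([ 1.089,  0.3  ,  1.522,  0.   ,  1.321, -0.067]), 'qvel': array([ 0.   , -0.   , -0.   , -0.001,  0.   ,  0.   ]), 'tau': array([ 2.0000e-03, -5.3181e+01, -3.5273e+01,  7.1000e-02,  2.4000e-02,
       -0.0000e+00]), 'tool_pos': array([0.222, 0.503, 0.205]), 'ee_rot': array([-0.899,  1.378,  0.898]), 'contact_force': array([-0.843,  0.323,  0.668]), 'moment': array([-0.021,  0.003, -0.049]), 'gripper_width': np.float64(1.0)}
scene {'K': [[373.485, 0.0, 254.968], [0.0, 373.485, 189.332], [0.0, 0.0, 1.0]], 'extrinsics': [[-0.098, 0.806, -0.584, 1.125], [0.995, 0.085, -0.05, 0.035], [0.01, -0.586, -0.81, 0.965], [0.0, 0.0, 0.0, 1.0]]}
side {'K': [[469.389, 0.0, 252.911], [0.0, 469.389, 190.922], [0.0, 0.0, 1.0]], 'extrinsics': [[-0.987, -0.129, 0.098, 0.358], [-0.162, 0.753, -0.637, 1.007], [0.009, -0.645, -0.764, 1.371], [0.0, 0.0, 0.0, 1.0]]}
wrist {'K': [[277.537, 0.0, 257.185], [0.0, 277.537, 192.034], [0.0, 0.0, 1.0]], 'tool_from_camera': [[0.0, -0.277, 0.961, -0.18], [-0.001, -0.961, -0.277, 0.081], [1.0, -0.0, -0.001, -0.0], [0.0, 0.0, 0.0, 1.0]]}
```

View pics/scene0.png

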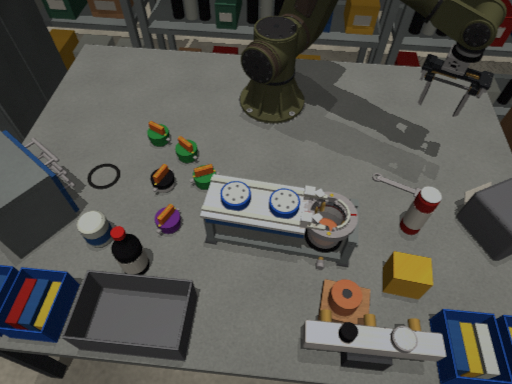

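View pics/side0.png

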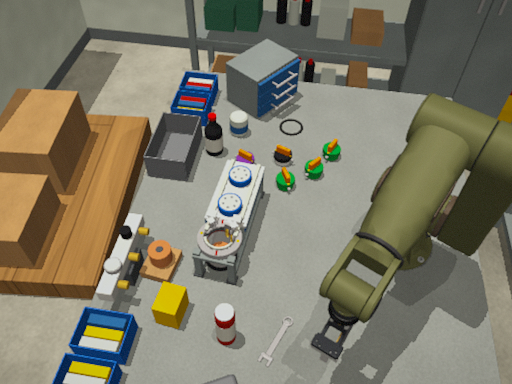

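View pics/wrist0.png

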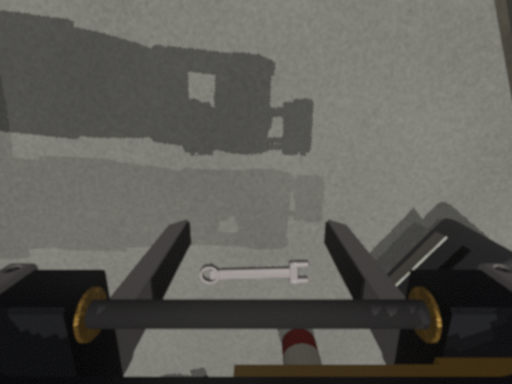

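Run:
```python
from h import *
im,d,K,E=load('scene0')
cv2.imwrite('pics/c1.png',cv2.resize(im[120:330,130:390,::-1],None,fx=3,fy=2.8,interpolation=cv2.INTER_CUBIC))
P=pts(d,K,E)
print('spare block top z',P[285:295,340:350,2].mean(), P[290,345])
for f in ['scene0','side0']:
    im,d,K,E=load(f);P=pts(d,K,E)
    hsv=cv2.cvtColor(im,cv2.COLOR_RGB2HSV)
    # orange bars
    m=((hsv[...,0]>5)&(hsv[...,0]<18)&(hsv[...,1]>180)&(hsv[...,2]>140)).astype(np.uint8)
    n,l,st,c=cv2.connectedComponentsWithStats(m)
    for i in range(1,n):
        if st[i,4]>15: q=P[l==i]; q=q[q[:,2]>0.0]; print(f,'orange',st[i],c[i].round(),np.median(q,0).round(3) if len(q) else 0)
    # puck tops: white, surrounded by blue
    m=((hsv[...,0]>100)&(hsv[...,0]<125)&(hsv[...,1]>130)&(P[...,2]>0.13)&(P[...,2]<0.19)).astype(np.uint8)
    n,l,st,c=cv2.connectedComponentsWithStats(m)
    for i in range(1,n):
        if st[i,4]>30: print(f,'blue',st[i],c[i].round(),P[l==i].mean(0).round(3))
im,d,K,E=load('side0')
cv2.imwrite('pics/c2.png',cv2.resize(im[120:290,130:350,::-1],None,fx=3.5,fy=3.5,interpolation=cv2.INTER_CUBIC))
```

```text
spare block top z 0.0890392371165073 [0.77222575 0.228149   0.09139255]
scene0 orange [149 121  13   9  34] [155. 125.] [ 0.253 -0.381  0.074]
scene0 orange [178 137  13  10  34] [184. 141.] [ 0.315 -0.266  0.073]
scene0 orange [154 165  13  13  40] [160. 170.] [ 0.443 -0.314  0.073]
scene0 orange [195 165  17   7  45] [203. 168.] [ 0.419 -0.186  0.073]
scene0 orange [160 205  13  15  46] [165. 212.] [ 0.587 -0.263  0.074]
scene0 blue [  3 130  60  61 314] [ 35. 160.] [ 0.523 -0.62   0.181]
scene0 blue [221 187  30  23 191] [236. 203.] [ 0.595 -0.059  0.163]
scene0 blue [270 190  30  28 196] [283. 211.] [0.606 0.063 0.163]
side0 orange [328 141   9  11  20] [331. 147.] [ 0.259 -0.358  0.063]
side0 orange [277 146  13   9  39] [282. 150.] [ 0.444 -0.306  0.064]
side0 orange [239 151  13   9  28] [245. 155.] [ 0.583 -0.255  0.068]
side0 orange [309 159  12  10  23] [314. 164.] [ 0.317 -0.254  0.065]
side0 blue [258  59  42  38 440] [277.  78.] [ 0.514 -0.632  0.164]
side0 blue [229 175  22  12 110] [240. 182.] [ 0.564 -0.034  0.16 ]
side0 blue [218 201  24  15 120] [230. 210.] [0.575 0.093 0.161]
```

View pics/c1.png

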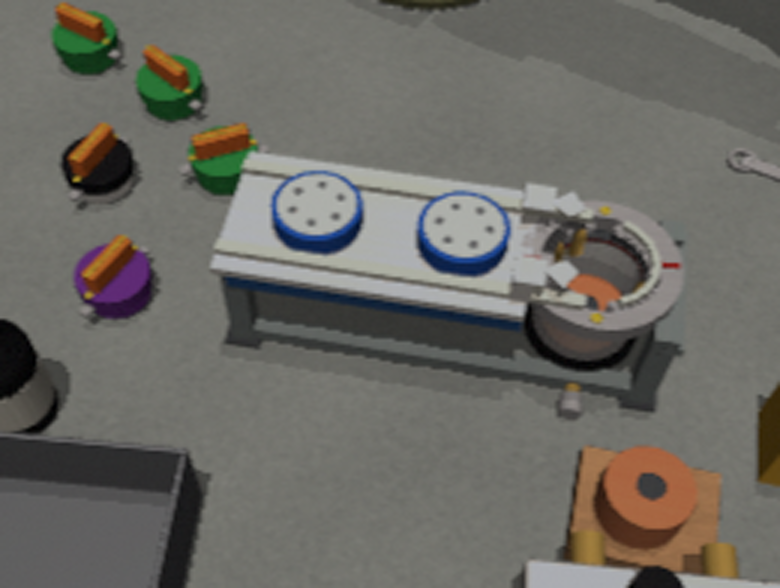

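View pics/c2.png

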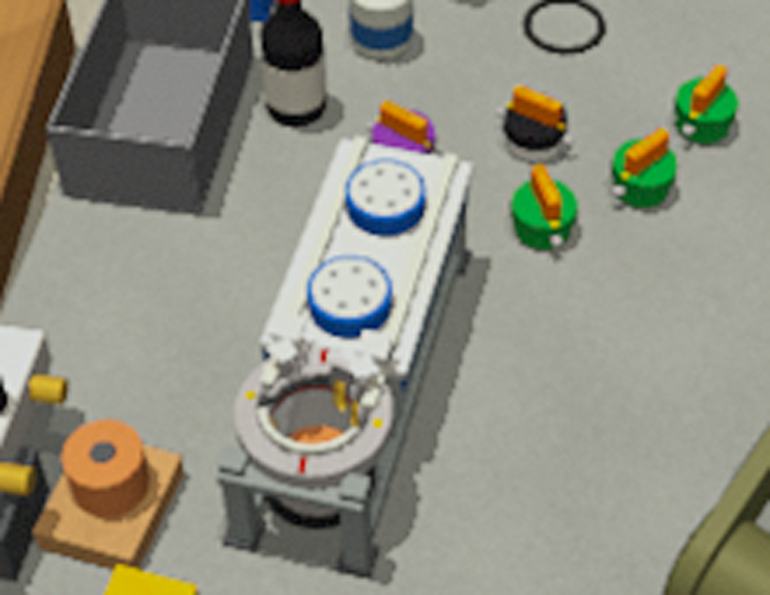

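Run:
```python
from h import *
for f in ['scene0','side0']:
    im,d,K,E=load(f);P=pts(d,K,E)
    hsv=cv2.cvtColor(im,cv2.COLOR_RGB2HSV); H,S,V=[hsv[...,i] for i in range(3)]
    near=(np.abs(P[...,2]-0.145)<0.012)&(P[...,1]>0.05)&(P[...,1]<0.3)&(P[...,0]<0.72)&(P[...,0]>0.45)
    for nm,m in [('yel',(H>20)&(H<35)&(S>110)&near),('red',((H<6)|(H>172))&(S>120)&near)]:
        n,l,st,c=cv2.connectedComponentsWithStats(m.astype(np.uint8))
        for i in range(1,n):
            if st[i,4]>=3: print(f,nm,st[i],c[i].round(1),ray(*c[i],K,E,0.142).round(4))
    # pucks white top discs
    m=((H>100)&(H<125)&(S>110)&(P[...,2]>0.14)&(P[...,2]<0.185)&(P[...,1]>-0.2)).astype(np.uint8)
    n,l,st,c=cv2.connectedComponentsWithStats(m)
    for i in range(1,n):
        if st[i,4]>60:
            mm=(l==i).astype(np.uint8)
            ctr,_=cv2.findContours(mm,cv2.RETR_CCOMP,cv2.CHAIN_APPROX_NONE)
            # white interior
            x,y,w,h,_=st[i]; wh=((S<40)&(V>150))
            q=P[y:y+h,x:x+w][wh[y:y+h,x:x+w]]; q=q[np.abs(q[:,2]-0.17)<0.006]
            mid=(q.max(0)+q.min(0))/2
            print(f,'puck',st[i],'topmean',q.mean(0).round(4),'mid',mid.round(4),'ext',np.ptp(q,axis=0).round(3))
    # canister interior
    from collections import Counter
    q=P[(P[...,1]>0.1)&(P[...,1]<0.28)&(P[...,0]>0.5)&(P[...,0]<0.7)&(H>4)&(H<14)&(S>110)]
    print('copper z',np.histogram(q[:,2],bins=12))
```

```text
scene0 yel [330 194   3   3   8] [331.1 194.9] [0.529  0.1911 0.142 ]
scene0 yel [327 232   4   3  10] [328.2 233. ] [0.6476 0.1813 0.142 ]
scene0 red [351 214   5   2   9] [353.2 214.4] [0.5856 0.2471 0.142 ]
scene0 puck [221 182  30  28 219] topmean [ 0.5676 -0.0641  0.1696] mid [ 0.5676 -0.0636  0.1698] ext [0.068 0.066 0.008]
scene0 puck [269 189  31  29 225] topmean [0.5785 0.0649 0.1695] mid [0.5789 0.0645 0.169 ] ext [0.068 0.067 0.008]
copper z (array([ 6, 37, 71,  0,  0,  0,  0,  0,  0,  2,  0,  1]), array([0.04581591, 0.05280539, 0.05979487, 0.06678435, 0.07377383,
       0.08076331, 0.08775279, 0.09474227, 0.10173175, 0.10872123,
       0.11571071, 0.12270019, 0.12968967]))
side0 yel [226 229   2   2   4] [226.5 229.5] [0.5733 0.1564 0.142 ]
side0 yel [200 232   3   2   6] [201.  232.5] [0.651  0.1815 0.142 ]
side0 yel [237 240   2   2   4] [237.5 240.5] [0.5308 0.1921 0.142 ]
side0 red [222 220   1   3   3] [222. 221.] [0.5944 0.1258 0.142 ]
side0 red [216 251   1   4   4] [216.  252.5] [0.588  0.2469 0.142 ]
side0 puck [229 172  22  15 117] topmean [ 0.5683 -0.0534  0.1713] mid [ 0.5711 -0.0529  0.1703] ext [0.068 0.046 0.011]
side0 puck [218 200  24  16 126] topmean [0.5789 0.0764 0.1713] mid [0.5807 0.0857 0.1703] ext [0.07  0.069 0.011]
copper z (array([ 9, 14,  3,  0,  0,  0,  0,  0,  0,  0,  0,  1]), array([0.05817664, 0.06281543, 0.06745423, 0.07209302, 0.07673182,
       0.08137061, 0.0860094 , 0.0906482 , 0.09528699, 0.09992579,
       0.10456458, 0.10920338, 0.11384217]))
```

```bash
cat >> h.py <<'E'
M=np.array([0.5897,0.1865]); YAW=-0.084
SX=np.array([np.cos(YAW),np.sin(YAW)]); SY=np.array([-np.sin(YAW),np.cos(YAW)])
def S(x,y,z): # stand coords -> world (z rel deck)
    p=M+SX*x+SY*y; return np.array([p[0],p[1],0.142+z])
def jaw(): 
    m=R.from_rotvec(robot.sense()['ee_rot']).as_matrix(); return m
def go(target, turn_to=None):
    s=robot.sense(); m=jaw(); d=m.T@(np.array(target)-s['tool_pos'])/0.15
    print('from',np.round(s['tool_pos'],4),'-> tool deltas',d.round(3))
    a=np.arctan2(m[1,2],m[0,2]); 
    if turn_to is not None:
        # turn about tool x by t: jaw world yaw decreases (x down)
        t=(a-turn_to+np.pi/2)%np.pi-np.pi/2; print('jaw yaw',round(a,4),'turn units',round(t/(np.pi/2),4))
    print('q6',s['q'][5].round(3),'F',np.round(s['contact_force'],2),'w',s['gripper_width'],'t',s['clock'])
E
python3 - <<'E'
from h import *
print(jaw().round(3)); print('puck1 stand', [SX@(np.array([.579,.066])-M),SY@(np.array([.579,.066])-M)],[SX@(np.array([.568,-.063])-M),SY@(np.array([.568,-.063])-M)])
print(S(0,-0.195,.07)); go(S(0,-0.175,.07),YAW)
im,d,K,E=load('scene0');P=pts(d,K,E)
# stand lane edges / objects height>0.17 around
q=P[(P[...,2]>0.172)&(P[...,2]<0.35)&(P[...,1]>-0.3)&(P[...,1]<0.3)&(P[...,0]>0.35)&(P[...,0]<0.75)]
q=q[q[:,2]<0.2]; print(len(q)); 
for p in q: 
    r=p[:2]-M; print(np.round([SX@r,SY@r,p[2]-.142],3),end=' ')
E
```

```text
[[-0.    -0.915  0.403]
 [-0.001  0.403  0.915]
 [-1.     0.    -0.001]]
puck1 stand [np.float64(-0.0005521718647053526), np.float64(-0.12097286929816878)] [np.float64(-0.0006901253194198203), np.float64(-0.25044093860038835)]
[ 0.57333926 -0.00781244  0.212     ]
from [0.2216 0.5032 0.205 ] -> tool deltas [-0.045 -3.476 -2.047]
jaw yaw 1.156 turn units 0.7894
q6 -0.067 F [ 0.73 -0.55 -0.05] w 1.0003528394775367 t 0.15
297
[-0.032 -0.242  0.031] [-0.029 -0.241  0.031] [-0.054 -0.074  0.031] [-0.053 -0.069  0.033] [-0.055 -0.061  0.032] [-0.057 -0.059  0.031] [-0.016 -0.26   0.03 ] [-0.049 -0.074  0.033] [-0.05  -0.071  0.033] [-0.052 -0.069  0.031] [-0.052 -0.066  0.031] [-0.052 -0.064  0.032] [-0.052 -0.061  0.032] [-0.052 -0.056  0.033] [-0.054 -0.053  0.032] [-0.054 -0.051  0.032] [-0.016 -0.236  0.031] [-0.047 -0.074  0.032] [-0.048 -0.071  0.03 ] [-0.048 -0.068  0.031] [-0.049 -0.066  0.031] [-0.048 -0.063  0.032] [-0.05  -0.058  0.032] [-0.049 -0.055  0.033] [-0.05  -0.053  0.032] [-0.054 -0.035  0.032] [-0.012 -0.238  0.032] [-0.043 -0.076  0.032] [-0.043 -0.073  0.032] [-0.04
[... 5454 characters left out ...]
56  0.031] [ 0.047 -0.054  0.033] [ 0.045 -0.049  0.031] [ 0.044 -0.042  0.031] [ 0.043 -0.039  0.032] [ 0.044 -0.035  0.034] [ 0.041 -0.027  0.032] [ 0.052 -0.075  0.03 ] [ 0.052 -0.073  0.031] [ 0.052 -0.071  0.032] [ 0.05  -0.063  0.031] [ 0.051 -0.059  0.033] [ 0.049 -0.056  0.032] [ 0.049 -0.054  0.032] [ 0.048 -0.049  0.032] [ 0.046 -0.039  0.031] [ 0.045 -0.034  0.03 ] [ 0.047 -0.032  0.035] [ 0.044 -0.029  0.031] [ 0.054 -0.068  0.03 ] [ 0.053 -0.065  0.03 ] [ 0.053 -0.061  0.032] [ 0.053 -0.058  0.032] [ 0.052 -0.056  0.03 ] [ 0.051 -0.053  0.031] [ 0.052 -0.051  0.033] [ 0.049 -0.036  0.033] [ 0.048 -0.034  0.032] [ 0.049 -0.032  0.033] [ 0.054 -0.051  0.031] [ 0.052 -0.034  0.033]
```

Emit:
servo_tool([
  [0,-1,-0.6,0.789,-1],
  [0,-1,-0.6,0.789,-1],
  [0,-1,-0.6,0.789,-1],
  [0,-1,-0.6,0.789,-1],
  [0,-1,-0.6,0.789,-1],
  [0,-1,-0.6,0.789,-1],
  [0,-1,-0.6,0.789,-1],
  [0,-1,-0.6,0.789,-1],
  [0,-1,-0.6,0.789,-1],
  [0,-1,-0.6,0.789,-1],
], squeeze=20)

```text
clock: 0.98
tool_pos: [0.3226, 0.3604, 0.2053]
ee_rot: [0.07, 1.57, -0.071]
contact_force: [0.8, 0.5, -0.2]
gripper_width: 0.327
```

Run:
```python
from h import *
go(S(0,-0.185,.07),YAW); print(jaw().round(2))
```

```text
from [0.3226 0.3604 0.2053] -> tool deltas [-0.045 -2.228  1.885]
jaw yaw -0.0898 turn units -0.0037
q6 0.855 F [ 0.79  0.52 -0.22] w 0.32730505115594777 t 0.9833
[[-0.    0.09  1.  ]
 [-0.    1.   -0.09]
 [-1.   -0.   -0.  ]]
```

Emit:
servo_tool([
  [0,-1,1,0,-1],
  [0,-1,1,0,-1],
  [0,-1,1,0,-1],
  [0,-1,1,0,-1],
  [0,-1,1,0,-1],
  [0,-1,1,0,-1],
])

```text
clock: 1.48
tool_pos: [0.4625, 0.1942, 0.2051]
ee_rot: [0.068, 1.57, -0.07]
contact_force: [-0.0, 0.6, -0.4]
gripper_width: 0.005
```

Emit:
servo_tool([
  [0,-1,0.87,0,-1],
  [0,-1,0.87,0,-1],
  [0,-1,0.87,0,-1],
  [0,-1,0.87,0,-1],
  [0,-1,0.87,0,-1],
  [0,-1,0.87,0,-1],
])

```text
clock: 1.98
tool_pos: [0.5791, 0.034, 0.2045]
ee_rot: [0.068, 1.57, -0.069]
contact_force: [-1.0, -0.5, -0.1]
gripper_width: 0.005
```

Run:
```python
from h import *
go(S(0,-0.185,.005),YAW); snap('wrist','w1')
```

```text
from [0.5791 0.034  0.2045] -> tool deltas [ 0.384 -0.214 -0.014]
jaw yaw -0.0875 turn units -0.0022
q6 0.083 F [-1.01 -0.53 -0.06] w 0.005116278447719753 t 1.9833
```

View pics/w1.png

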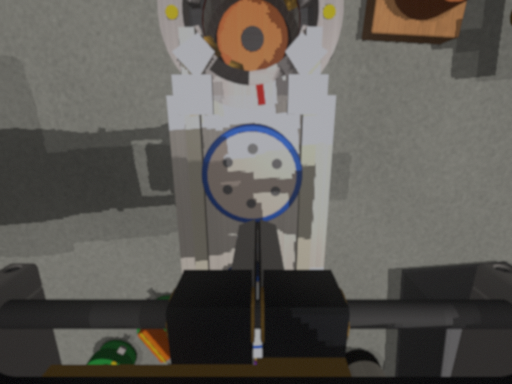

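Run:
```python
from h import *
im,d,K,E=load('w1')
hsv=cv2.cvtColor(im,cv2.COLOR_RGB2HSV); H,S_,V=[hsv[...,i] for i in range(3)]
def cc(m,mn,z,lab):
    n,l,st,c=cv2.connectedComponentsWithStats(m.astype(np.uint8))
    for i in range(1,n):
        if st[i,4]>=mn and st[i,1]<240:
            p=ray(*c[i],K,E,z); r=p[:2]-M; print(lab,st[i],c[i].round(1),p.round(4),'stand',SX@r,SY@r)
cc((H>20)&(H<35)&(S_>130),30,.142,'yel')
cc(((H<6)|(H>172))&(S_>150),20,.142,'red')
m=((H>105)&(H<125)&(S_>150)); m[230:]=0
ys,xs=np.nonzero(m); (cx,cy),ax,_=cv2.fitEllipse(cv2.convexHull(np.c_[xs,ys].astype(np.int32)))
p=ray(cx,cy,K,E,.170); r=p[:2]-M; print('puck',cx,cy,ax,p,SX@r,SY@r)
p=ray(257.5,220,K,E,.142);print(p)
```

```text
yel [166   5  12  14 131] [171.4  11.7] [0.5271 0.1935 0.142 ] stand -0.06296973082071763 0.0017021375612712645
yel [323   5  12  14 128] [328.8  11.4] [0.647  0.1831 0.142 ] stand 0.057424652361367394 0.0014340234498764516
red [257  85   7  19  86] [260.2  93.9] [0.5897 0.1283 0.142 ] stand 0.004864486240335071 -0.05797660503121311
puck 251.59304809570312 173.23284912109375 (96.16145324707031, 97.4979476928711) [0.57752217 0.06842756 0.17      ] -0.002228465323414058 -0.11867786095059467
[0.57773332 0.01744705 0.142     ]
```

```bash
sed -i 's/^M=.*/M=np.array([0.5877,0.1877]); YAW=-0.086/' h.py
python3 - <<'E'
from h import *
go(S(0,-0.183,.005),YAW)
E
```

```text
from [0.5779 0.0362 0.2045] -> tool deltas [ 0.384 -0.208 -0.021]
jaw yaw -0.0867 turn units -0.0004
q6 0.086 F [-0.97  0.47 -0.8 ] w 0.0013126128765211583 t 2.0333
```

Emit:
servo_tool([
  [0,-0.208,-0.02,0,-1],
  [0,-0.208,-0.02,0,-1],
  [0.2,-0.208,-0.02,0,-1],
  [0.38,-0.208,-0.02,0,-1],
  [0.38,-0.208,-0.02,0,-1],
  [0.38,-0.208,-0.02,0,-1],
])

```text
clock: 2.53
tool_pos: [0.5709, 0.0084, 0.1483]
ee_rot: [0.065, 1.572, -0.065]
contact_force: [-0.1, -0.7, 0.2]
gripper_width: 0.002
```

Run:
```python
from h import *
go(S(0,-0.048,.005),YAW)
```

```text
from [0.5709 0.0084 0.1483] -> tool deltas [0.008 0.881 0.012]
jaw yaw -0.0825 turn units 0.0022
q6 0.033 F [-0.11 -0.73  0.16] w 0.002315335045979303 t 2.5333
```

Emit:
servo_tool([
  [0,0.1,0,0,-1],
  [0,0.2,0,0,-1],
  [0,0.3,0.005,0,-1],
  [0,0.4,0.005,0,-1],
  [0,0.5,0.01,0,-1],
  [0,0.6,0.01,0,-1],
  [0,0.68,0.012,0,-1],
  [0,0.76,0.012,0,-1],
  [0,0.82,0.012,0,-1],
  [0,0.86,0.012,0,-1],
])

```text
clock: 3.37
tool_pos: [0.5843, 0.1369, 0.1491]
ee_rot: [0.065, 1.569, -0.065]
contact_force: [0.1, -0.4, 0.6]
gripper_width: 0.006
```

Run:
```python
from h import *
go(S(0,-0.048,.005),YAW); snap('wrist','w2'); snap('side','s2'); go(S(0,-0.048,.005),YAW);
im=load('s2')[0]; cv2.imwrite('pics/s2c.png',cv2.resize(im[140:290,150:310,::-1],None,fx=4,fy=4,interpolation=cv2.INTER_CUBIC))
```

```text
from [0.5843 0.1369 0.1491] -> tool deltas [ 0.014  0.02  -0.006]
jaw yaw -0.0828 turn units 0.0021
q6 0.252 F [ 0.1  -0.41  0.6 ] w 0.005933666279409019 t 3.3667
from [0.5842 0.1366 0.1486] -> tool deltas [ 0.011  0.021 -0.006]
jaw yaw -0.0825 turn units 0.0022
q6 0.251 F [ 0.12  1.52 -0.27] w 0.007033373869411731 t 3.4667
```

View pics/w2.png

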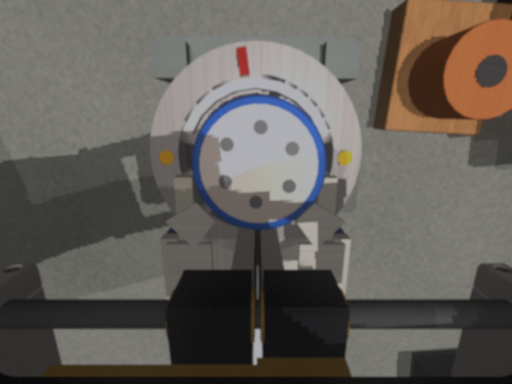

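View pics/s2c.png

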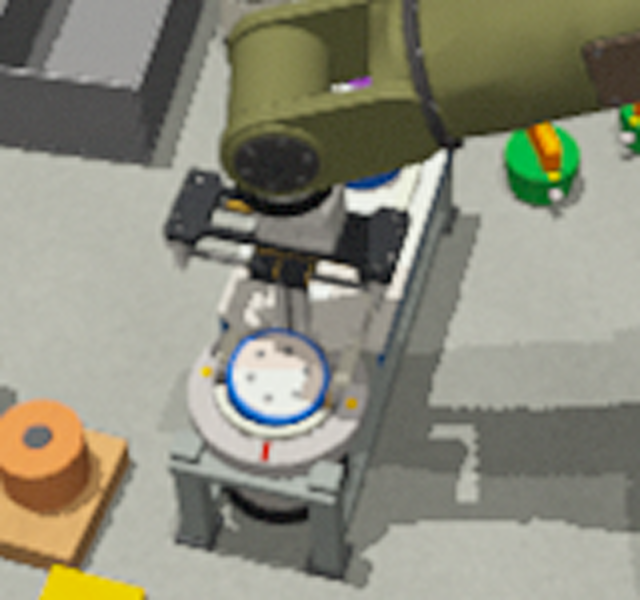

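```bash
cat >> h.py <<'E'
def puckfit(fn,r1=240):
    im,d,K,E=load(fn); P=pts(d,K,E)
    hsv=cv2.cvtColor(im,cv2.COLOR_RGB2HSV); H,S_,V=[hsv[...,i] for i in range(3)]
    m=((H>105)&(H<125)&(S_>150)); m[r1:]=0
    ys,xs=np.nonzero(m); (cx,cy),ax,_=cv2.fitEllipse(cv2.convexHull(np.c_[xs,ys].astype(np.int32)))
    mk=np.zeros(m.shape,np.uint8); cv2.ellipse(mk,((cx,cy),(ax[0]*.85,ax[1]*.85),_),1,-1)
    q=P[(mk>0)&(d>0)]; q=q[np.abs(q[:,2]-np.median(q[:,2]))<0.02]
    A=np.c_[q[:,:2]-q[:,:2].mean(0),np.ones(len(q))]; c=np.linalg.lstsq(A,q[:,2],rcond=None)[0]
    p=ray(cx,cy,K,E,c[2]); r=p[:2]-M
    print('puck px',np.round((cx,cy),1),'z-deck',round(c[2]-.142,4),'slope stand',SX@c[:2],SY@c[:2],'stand xy',SX@r,SY@r)
    ye=((H>15)&(H<35)&(S_>130)); n,l,st,ce=cv2.connectedComponentsWithStats(ye.astype(np.uint8))
    for i in range(1,n):
        if st[i,4]>40 and st[i,1]<r1:
            p=ray(*ce[i],K,E,.142); r=p[:2]-M; print('yel',st[i],(SX@r).round(4),(SY@r).round(4))
E
python3 -c "
from h import *
puckfit('w2')"
```

```text
puck px [258.8 161.9] z-deck 0.0257 slope stand 0.06506417609394191 -0.10701702007342978 stand xy 0.0015337816402338873 0.0015081746046358066
yel [159 151  15  14 159] -0.061 0.0002
yel [338 151  14  14 147] 0.0596 0.0002
```

Emit:
servo_tool([
  [0,-0.05,0,0,-1],
  [-0.25,-0.05,0,0,-1],
  [-0.25,-0.05,0,0,-1],
  [-0.25,0.2,0,0,-1],
  [-0.25,0.34,0,0,-1],
  [-0.25,0.34,0,0,-1],
  [-0.25,0.34,0,0,-1],
])

```text
clock: 4.05
tool_pos: [0.5884, 0.1864, 0.1859]
ee_rot: [0.065, 1.57, -0.065]
contact_force: [-0.3, -0.7, -0.5]
gripper_width: 0.001
```

Run:
```python
from h import *
go(S(0,0.0,.028),YAW); snap('wrist','w3'); puckfit('w3',250);snap('side','s3')
im=load('s3')[0]; cv2.imwrite('pics/s3c.png',cv2.resize(im[140:290,150:310,::-1],None,fx=4,fy=4,interpolation=cv2.INTER_CUBIC))
```

```text
from [0.5884 0.1864 0.1859] -> tool deltas [ 0.106  0.008 -0.006]
jaw yaw -0.0826 turn units 0.0022
q6 0.33 F [-0.35 -0.7  -0.49] w 0.000960818119192724 t 4.05
puck px [255.2 213.7] z-deck 0.0207 slope stand 0.16997131563040793 -0.15054681280527232 stand xy -0.0008799729628499233 0.003283445763692719
yel [ 305    0  100   30 2349] 0.0634 0.147
yel [508  68   4  20  64] 0.1899 0.1045
yel [493 171  19  25 345] 0.2052 0.0238
yel [180 204  11  11  93] -0.0609 -0.0002
yel [321 204  11  11  90] 0.0595 -0.0003
```

View pics/w3.png

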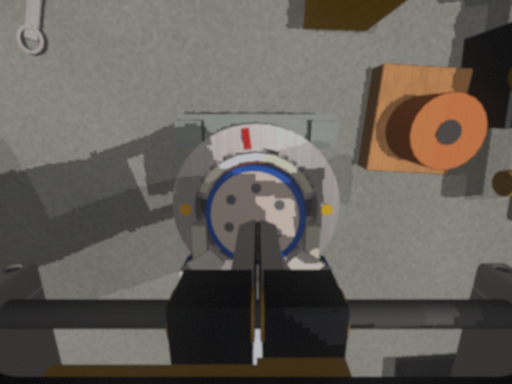

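View pics/s3c.png

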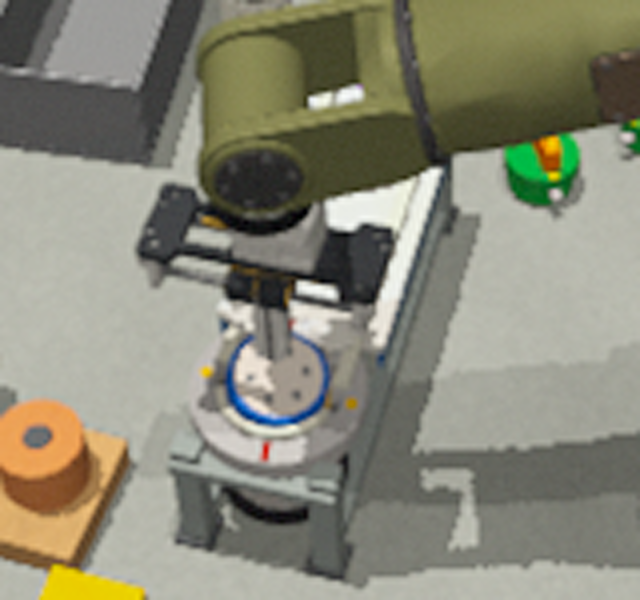

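Emit:
servo_tool([
  [0.1,0.006,-0.005,0,-1],
  [0.14,0.006,-0.005,0,-1],
  [0.17,0.006,-0.005,0,-1],
  [0.2,0.006,-0.005,0,-1],
  [0.23,0.006,-0.005,0,-1],
  [0.26,0.006,-0.005,0,-1],
])

```text
clock: 4.65
tool_pos: [0.5858, 0.1871, 0.1495]
ee_rot: [0.066, 1.574, -0.066]
contact_force: [-37.6, -4.4, 32.2]
gripper_width: 0.006
```

Run:
```python
from h import *
go(S(0,0.0,-.052),YAW); snap('wrist','w4'); puckfit('w4',250)
```

```text
from [0.5858 0.1871 0.1495] -> tool deltas [0.396 0.005 0.014]
jaw yaw -0.0838 turn units 0.0014
q6 0.333 F [-37.56  -4.4   32.25] w 0.005771497740701353 t 4.65
puck px [260.2 221.1] z-deck 0.0108 slope stand 0.4675101413665947 -0.11191598813744254 stand xy -8.730309121443423e-06 0.008210518160296745
yel [ 313    0   96   21 1591] 0.0556 0.1384
yel [170 220  14  13 126] -0.0611 -0.0003
yel [336 221  13  12 125] 0.0596 -0.0002
```

View pics/w4.png

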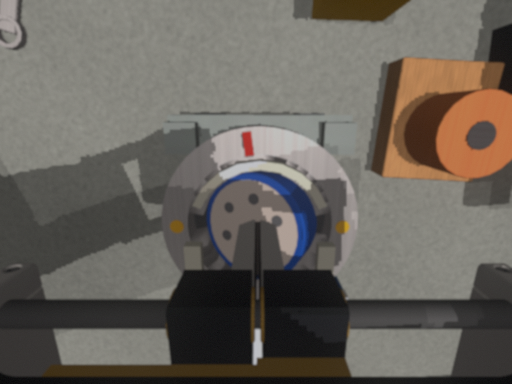

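Emit:
servo_tool([
  [-0.1,0,0,0,-1],
  [-0.25,0,0.014,0,-1],
  [-0.33,0,0.014,0,-1],
  [-0.33,0,0.014,0,-1],
])

```text
clock: 5.03
tool_pos: [0.5909, 0.1871, 0.1994]
ee_rot: [0.067, 1.565, -0.065]
contact_force: [-0.2, -0.3, 0.4]
gripper_width: 0.007
```

Run:
```python
from h import *
go(S(0,0.0,-.052),YAW); snap('wrist','w5'); puckfit('w5',250); snap('side','s5')
im=load('s5')[0]; cv2.imwrite('pics/s5c.png',cv2.resize(im[140:290,150:310,::-1],None,fx=4,fy=4,interpolation=cv2.INTER_CUBIC))
```

```text
from [0.5909 0.1871 0.1994] -> tool deltas [ 0.729  0.001 -0.025]
jaw yaw -0.084 turn units 0.0013
q6 0.332 F [-0.15 -0.3   0.4 ] w 0.006729005318691427 t 5.0333
puck px [252.8 202. ] z-deck 0.0061 slope stand 0.5504328576661716 -0.04130948941842633 stand xy -0.0006096191553042562 0.004605378107306954
yel [ 300    0   99   34 2691] 0.0666 0.1508
yel [491  62  21  29 505] 0.1989 0.1071
yel [480 167  32  25 697] 0.2146 0.0235
yel [181 200  11  10  81] -0.061 -0.0002
yel [314 200  11  10  81] 0.0592 -0.0002
```

View pics/w5.png

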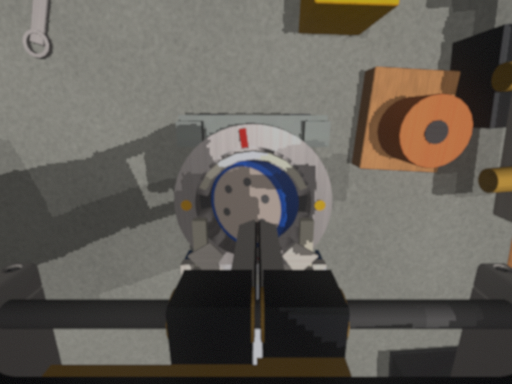

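View pics/s5c.png

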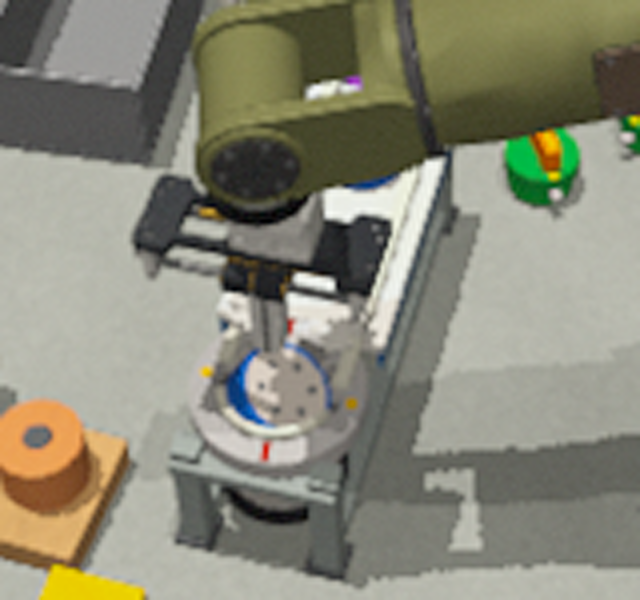

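Emit:
servo_tool([
  [0,0,0,0,-0.23],
  [0,0,0,0,-0.23],
  [0,0,0,0,-0.23],
  [0,0,0,0,-0.23],
], squeeze=60)

```text
clock: 5.47
tool_pos: [0.5897, 0.1873, 0.1958]
ee_rot: [0.065, 1.571, -0.066]
contact_force: [-0.2, 0.5, -0.0]
gripper_width: 0.253
```

Run:
```python
from h import *
go(S(0,0.0,-.052),YAW)
```

```text
from [0.5897 0.1873 0.1958] -> tool deltas [ 0.705  0.002 -0.013]
jaw yaw -0.0834 turn units 0.0017
q6 0.332 F [-0.15  0.49 -0.03] w 0.2534125597808791 t 5.4667
```

Emit:
servo_tool([
  [0.08,0,-0.013,0,-0.23],
  [0.16,0,-0.013,0,-0.23],
  [0.2,0,-0.013,0,-0.23],
  [0.22,0,-0.013,0,-0.23],
  [0.24,0,-0.013,0,-0.23],
  [0.26,0,-0.013,0,-0.23],
  [0.28,0,-0.013,0,-0.23],
])

```text
clock: 6.05
tool_pos: [0.5893, 0.1873, 0.1567]
ee_rot: [0.066, 1.565, -0.065]
contact_force: [0.6, -4.5, 14.8]
gripper_width: 0.385
```

Run:
```python
from h import *
go(S(0,0.0,-.052),YAW); snap('wrist','w6'); puckfit('w6',250)
```

```text
from [0.5893 0.1873 0.1567] -> tool deltas [ 0.445  0.001 -0.013]
jaw yaw -0.0836 turn units 0.0015
q6 0.333 F [ 0.61 -4.49 14.83] w 0.384666959928416 t 6.05
puck px [255.5 215.9] z-deck 0.0054 slope stand 0.43895765934482767 -0.025920712270277514 stand xy 0.00022649165607480844 0.007775849891754778
yel [ 307    0   98   24 1853] 0.0581 0.1407
yel [168 218  13  12 121] -0.061 -0.0002
yel [328 218  13  12 115] 0.0596 -0.0003
```

View pics/w6.png

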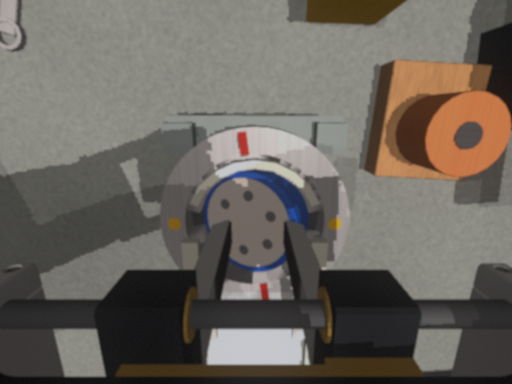

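Emit:
servo_tool([
  [0.02,0,0,0,-0.23],
  [0.04,0,0,0,-0.23],
  [0.06,0,0,0,-0.23],
  [0.06,0,0,0,-0.23],
])

```text
clock: 6.43
tool_pos: [0.589, 0.1876, 0.1468]
ee_rot: [0.066, 1.566, -0.065]
contact_force: [0.8, 0.2, 4.7]
gripper_width: 0.384
```

Run:
```python
from h import *
go(S(0,0.0,-.052),YAW); snap('wrist','w7'); puckfit('w7',250)
```

```text
from [0.589  0.1876 0.1468] -> tool deltas [ 0.379 -0.    -0.01 ]
jaw yaw -0.0835 turn units 0.0016
q6 0.333 F [0.79 0.17 4.73] w 0.38430978116238074 t 6.4333
puck px [254.8 224.6] z-deck -0.0004 slope stand 0.28626337377962097 0.026550263887641347 stand xy -0.0006464372005248976 0.0028305546796134284
yel [ 309    0   97   21 1642] 0.0561 0.1384
yel [165 223  13  13 129] -0.061 -0.0002
yel [332 223  13  13 127] 0.0595 -0.0003
```

Emit:
servo_tool([
  [0.02,0,0,0,-0.23],
  [0.04,0,0,0,-0.23],
  [0.06,0,0,0,-0.23],
  [0.08,0,0,0,-0.23],
  [0.08,0,0,0,-0.23],
])

```text
clock: 6.9
tool_pos: [0.5875, 0.1874, 0.1325]
ee_rot: [0.065, 1.571, -0.066]
contact_force: [0.1, 0.5, -0.4]
gripper_width: 0.384
```

Run:
```python
from h import *
go(S(0,0.0,-.052),YAW); snap('wrist','w8'); puckfit('w8',260)
```

```text
from [0.5875 0.1874 0.1325] -> tool deltas [0.283 0.002 0.002]
jaw yaw -0.0834 turn units 0.0017
q6 0.333 F [ 0.15  0.48 -0.38] w 0.3836898701780059 t 6.9
puck px [255.6 225. ] z-deck -0.0101 slope stand 0.08446088310898468 -0.03126502421668646 stand xy -0.0015450115963477169 0.004198816286238347
yel [ 314    0   94   16 1204] 0.053 0.1347
yel [160 231  15  13 151] -0.061 -0.0003
yel [340 231  14  14 147] 0.0597 -0.0004
```

View pics/w8.png

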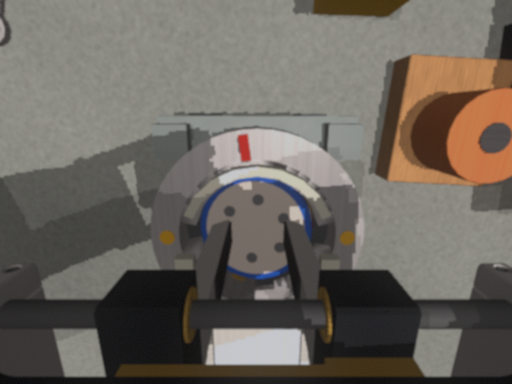

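Emit:
servo_tool([
  [0.02,0,0,0,-0.23],
  [0.04,0,0,0,-0.23],
  [0.06,0,0,0,-0.23],
  [0.08,0,0,0,-0.23],
  [0.1,0,0,0,-0.23],
])

```text
clock: 7.37
tool_pos: [0.5879, 0.1875, 0.1181]
ee_rot: [0.065, 1.57, -0.065]
contact_force: [0.3, 0.5, 1.9]
gripper_width: 0.385
```

Run:
```python
from h import *
go(S(0,0.0,-.052),YAW); snap('wrist','w9'); puckfit('w9',270)
```

```text
from [0.5879 0.1875 0.1181] -> tool deltas [ 0.188  0.001 -0.001]
jaw yaw -0.0834 turn units 0.0017
q6 0.333 F [0.26 0.52 1.93] w 0.38452613032449673 t 7.3667
puck px [255.  228.8] z-deck -0.0217 slope stand 0.004315009252540387 0.010977084195171226 stand xy -0.0015567256678793245 0.002663972535834248
yel [316   0  91  11 811] 0.0503 0.1312
yel [151 240  16  15 177] -0.0611 -0.0004
yel [346 241  16  14 178] 0.0596 -0.0003
```

Emit:
servo_tool([
  [0.03,0,0,0,-0.23],
  [0.06,0,0,0,-0.23],
  [0.09,0,0,0,-0.23],
  [0.12,0,0,0,-0.23],
  [0.15,0,0,0,-0.23],
  [0.17,0,0,0,-0.23],
  [0.19,0,0,0,-0.23],
  [0.19,0,0,0,-0.23],
])

```text
clock: 8.08
tool_pos: [0.5879, 0.1876, 0.0903]
ee_rot: [0.066, 1.57, -0.065]
contact_force: [-2.0, -0.3, 4.7]
gripper_width: 0.387
```

Run:
```python
from h import *
go(S(0,0.0,.055),YAW); snap('wrist','w10'); puckfit('w10',270)
```

```text
from [0.5879 0.1876 0.0903] -> tool deltas [-0.711  0.001 -0.001]
jaw yaw -0.0834 turn units 0.0017
q6 0.333 F [-1.98 -0.28  4.65] w 0.386565667047783 t 8.0833
puck px [254.7 233.3] z-deck -0.0493 slope stand 0.002339825292229642 0.039717285069860664 stand xy -0.0017180463576612838 -0.0006113774980883455
yel [316 230  12  11  76] 0.0321 0.0208
yel [132 264  17   7  87] -0.061 0.0023
yel [364 265  16   6  78] 0.0598 0.0024
```

View pics/w10.png

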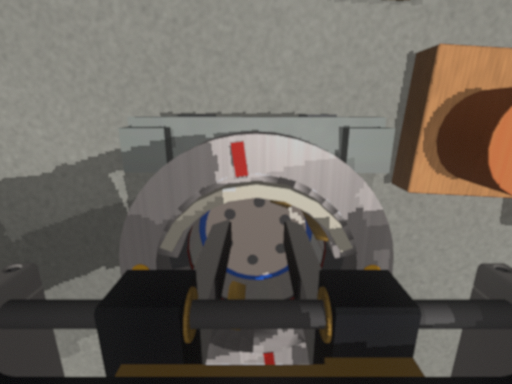

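Emit:
servo_tool([
  [-0.3,0,0,0,-0.23],
  [-0.6,0,0,0,-0.23],
  [-0.8,0,0,0,-0.23],
  [-0.8,0,0,0,-0.6],
  [-0.8,-0.3,0,0,-1],
  [-0.8,-0.6,0,0,-1],
  [-0.8,-1,0,0,-1],
  [-0.8,-1,0,0,-1],
])

```text
clock: 8.8
tool_pos: [0.5748, 0.0349, 0.2097]
ee_rot: [0.066, 1.57, -0.067]
contact_force: [-0.2, -0.3, 0.3]
gripper_width: 0.068
```

Emit:
servo_tool([
  [0,-0.3,0,0,-1],
  [0,-0.6,0,0,-1],
  [0,-0.9,0,0,-1],
  [0,-0.95,0,0,-1],
])

```text
clock: 9.13
tool_pos: [0.5628, -0.1081, 0.2097]
ee_rot: [0.067, 1.57, -0.068]
contact_force: [0.4, -0.5, -0.8]
gripper_width: 0.005
```

Run:
```python
from h import *
go(S(0,-.313,.005),YAW); snap('wrist','w11'); puckfit('w11',250)
```

```text
from [ 0.5628 -0.1081  0.2097] -> tool deltas [ 0.418 -0.107 -0.004]
jaw yaw -0.086 turn units -0.0
q6 -0.167 F [ 0.42 -0.51 -0.78] w 0.005470355414185622 t 9.1333
puck px [257.3 156.4] z-deck 0.0294 slope stand -0.0005918506114718985 -0.0010531283266854315 stand xy 0.0004833740600887631 -0.24992884853540262
yel [129 220  31  52 328] -0.1122 -0.3454
yel [146 226  25  38  62] -0.0939 -0.3458
```

View pics/w11.png

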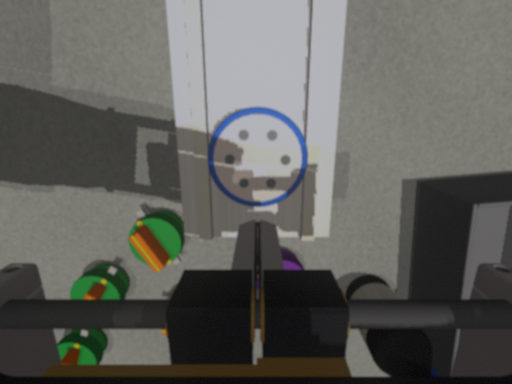

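Emit:
servo_tool([
  [0,-0.12,-0.004,0,-1],
  [0,-0.12,-0.004,0,-1],
  [0.2,-0.12,-0.004,0,-1],
  [0.42,-0.12,-0.004,0,-1],
  [0.42,-0.12,-0.004,0,-1],
  [0.42,-0.12,-0.004,0,-1],
])

```text
clock: 9.68
tool_pos: [0.5612, -0.1208, 0.146]
ee_rot: [0.065, 1.571, -0.065]
contact_force: [-0.2, -0.3, -0.2]
gripper_width: 0.006
```

Run:
```python
from h import *
go(S(0,-.05,.005),YAW)
```

```text
from [ 0.5612 -0.1208  0.146 ] -> tool deltas [-0.006  1.731  0.005]
jaw yaw -0.0828 turn units 0.002
q6 -0.193 F [-0.16 -0.34 -0.16] w 0.006191733966880305 t 9.6833
```

Emit:
servo_tool([
  [-0.007,0.1,0,0,-1],
  [-0.007,0.2,0,0,-1],
  [-0.007,0.3,0,0,-1],
  [-0.007,0.4,0,0,-1],
  [-0.007,0.5,0,0,-1],
  [-0.007,0.6,0,0,-1],
  [-0.007,0.7,0,0,-1],
  [-0.007,0.8,0,0,-1],
  [-0.007,0.9,0,0,-1],
  [-0.007,0.98,0,0,-1],
])

```text
clock: 10.52
tool_pos: [0.5737, 0.0263, 0.1483]
ee_rot: [0.065, 1.57, -0.065]
contact_force: [0.7, -1.9, 0.1]
gripper_width: 0.004
```

Run:
```python
from h import *
go(S(0,-.05,.005),YAW)
```

```text
from [0.5737 0.0263 0.1483] -> tool deltas [0.009 0.746 0.003]
jaw yaw -0.0825 turn units 0.0022
q6 0.065 F [ 0.74 -1.9   0.05] w 0.0036419333092954503 t 10.5167
```

Emit:
servo_tool([
  [0,0.1,0,0,-1],
  [0,0.2,0,0,-1],
  [0,0.3,0,0,-1],
  [0,0.4,0,0,-1],
  [0,0.48,0,0,-1],
  [0,0.56,0.003,0,-1],
  [0,0.64,0.003,0,-1],
  [0,0.7,0.003,0,-1],
  [0,0.74,0.003,0,-1],
])

```text
clock: 11.27
tool_pos: [0.5834, 0.1364, 0.148]
ee_rot: [0.065, 1.57, -0.065]
contact_force: [0.4, -0.7, -0.5]
gripper_width: 0.004
```

Run:
```python
from h import *
go(S(0,-.05,.005),YAW); snap('wrist','w12'); puckfit('w12',250)
```

```text
from [0.5834 0.1364 0.148 ] -> tool deltas [ 0.007  0.01  -0.001]
jaw yaw -0.0828 turn units 0.002
q6 0.251 F [ 0.38 -0.68 -0.45] w 0.004370780363730333 t 11.2667
puck px [257.4 160.9] z-deck 0.025 slope stand 0.02919443855822641 -0.1564643905242594 stand xy -0.00011067684332357027 0.0015881280725574306
yel [160 150  14  14 160] -0.0611 0.0002
yel [340 151  14  13 147] 0.0596 0.0002
```

View pics/w12.png

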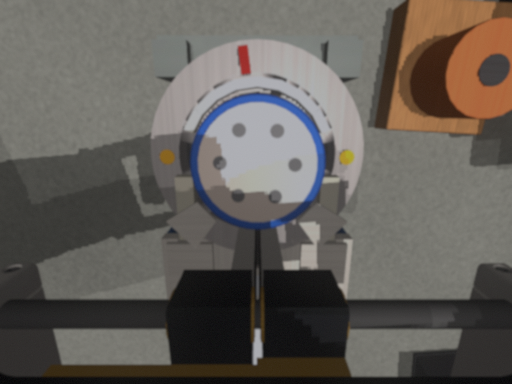

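Emit:
servo_tool([
  [0,-0.05,0,0,-1],
  [-0.3,-0.05,0,0,-1],
  [-0.33,-0.05,0,0,-1],
  [-0.33,0.2,0,0,-0.6],
  [-0.33,0.345,0,0,-0.23],
  [-0.33,0.345,0,0,-0.23],
  [-0.33,0.345,0,0,-0.23],
  [-0.33,0.345,0,0,-0.23],
  [-0.33,0.345,0,0,-0.23],
])

```text
clock: 12.07
tool_pos: [0.5878, 0.1856, 0.1976]
ee_rot: [0.066, 1.57, -0.066]
contact_force: [-0.3, 0.1, 0.5]
gripper_width: 0.374
```

Run:
```python
from h import *
go(S(0,0.0,.03),YAW); snap('wrist','w13'); puckfit('w13',250)
```

```text
from [0.5878 0.1856 0.1976] -> tool deltas [ 0.171  0.014 -0.002]
jaw yaw -0.0846 turn units 0.0009
q6 0.331 F [-0.32  0.07  0.5 ] w 0.37430757080675003 t 12.0667
puck px [254.5 206.7] z-deck 0.0218 slope stand 0.11964181420801998 -0.27875651810726026 stand xy -0.0020855844972254203 0.004425919505380722
yel [ 303    0  101   32 2464] 0.065 0.149
yel [498  61  14  28 313] 0.1956 0.1062
yel [485 166  27  25 558] 0.2112 0.0231
yel [184 199  11  10  84] -0.0609 -0.0002
yel [319 199  10  10  80] 0.0595 -0.0003
```

View pics/w13.png

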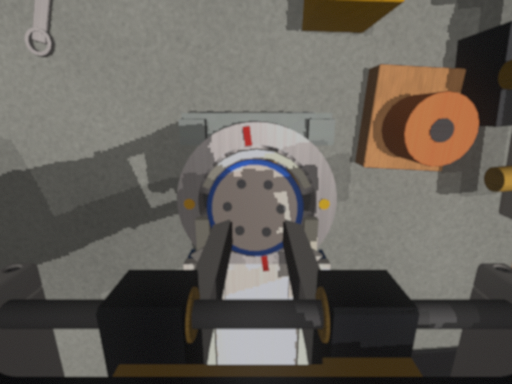

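Emit:
servo_tool([
  [0,0.01,0,0.744,-0.23],
  [0,0.01,0,0.744,-0.23],
  [0,0.01,0,0.744,-0.23],
  [0,0.01,0,0.744,-0.23],
  [0,0.01,0,0.744,-0.23],
  [0,0.01,0,0.744,-0.23],
  [0,0.01,0,0.744,-0.23],
  [0,0.01,0,0.744,-0.23],
  [0,0.01,0,0.744,-0.23],
  [0,0.01,0,0.744,-0.23],
])

```text
clock: 12.95
tool_pos: [0.5879, 0.1874, 0.1976]
ee_rot: [0.978, 1.34, -0.978]
contact_force: [-0.8, -0.6, 0.1]
gripper_width: 0.385
```

Run:
```python
from h import *
go(S(0,0.0,.03),YAW-1.169); snap('wrist','w14'); puckfit('w14',270)
```

```text
from [0.5879 0.1874 0.1976] -> tool deltas [ 0.171 -0.001 -0.002]
jaw yaw -1.2605 turn units -0.0035
q6 1.51 F [-0.84 -0.61  0.12] w 0.3849991677103168 t 12.95
puck px [256.1 210.6] z-deck 0.0233 slope stand 0.11309987389566054 -0.27712838678114565 stand xy 0.003393000543371059 0.0019379632103203068
yel [   5    0  160   82 8740] 0.081 0.168
yel [279 139  11  11  95] 0.0594 -0.0001
yel [227 258  10   9  74] -0.0612 0.0004
```

View pics/w14.png

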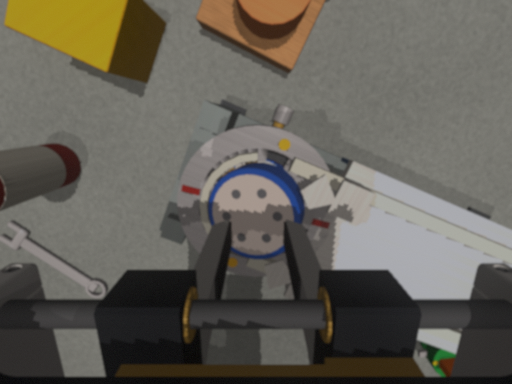

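Emit:
servo_tool([
  [0.08,0,0,0,-0.23],
  [0.16,0,0,0,-0.23],
  [0.19,0,0,0,-0.23],
  [0.21,0,0,0,-0.23],
  [0.23,0,0,0,-0.23],
  [0.25,0,0,0,-0.23],
  [0.26,0,0,0,-0.23],
])

```text
clock: 13.58
tool_pos: [0.5881, 0.1883, 0.1585]
ee_rot: [0.971, 1.343, -0.97]
contact_force: [2.4, -0.4, 4.5]
gripper_width: 0.386
```

Run:
```python
from h import *
go(S(0,0.0,-.024),YAW-1.169); snap('wrist','w15'); puckfit('w15',270)
```

```text
from [0.5881 0.1883 0.1585] -> tool deltas [ 0.27  -0.004  0.003]
jaw yaw -1.2517 turn units 0.0021
q6 1.502 F [ 2.42 -0.41  4.49] w 0.3864999187421874 t 13.5833
puck px [255.2 226.4] z-deck 0.0153 slope stand -0.06451152687782558 -0.11877830666279386 stand xy 0.002699354155690389 0.003101148195274559
yel [   0    0  155   78 8356] 0.0777 0.1522
yel [276 124  11   7  48] 0.0718 0.0131
yel [285 145  13  13 138] 0.0594 -0.0001
```

View pics/w15.png

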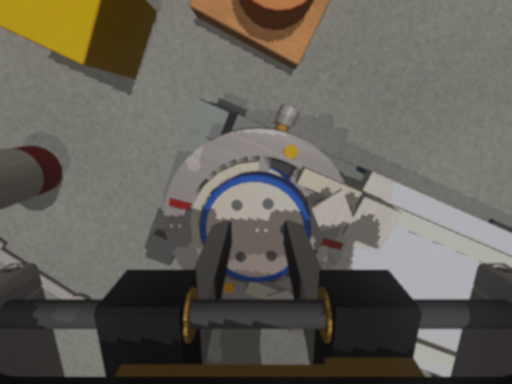

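Emit:
servo_tool([
  [0.02,0,0,0,-0.23],
  [0.04,0,0,0,-0.23],
  [0.06,0,0,0,-0.23],
  [0.06,0,0,0,-0.23],
])

```text
clock: 13.97
tool_pos: [0.5877, 0.1883, 0.1492]
ee_rot: [0.971, 1.344, -0.972]
contact_force: [-0.2, -0.2, 0.5]
gripper_width: 0.387
```

Run:
```python
from h import *
go(S(0,0.0,-.024),YAW-1.169); snap('wrist','w16'); puckfit('w16',270)
```

```text
from [0.5877 0.1883 0.1492] -> tool deltas [ 0.208 -0.001  0.004]
jaw yaw -1.252 turn units 0.0019
q6 1.503 F [-0.24 -0.17  0.53] w 0.38650194414065603 t 13.9667
puck px [255.6 226.2] z-deck 0.0068 slope stand -0.11651649157765528 -0.03250602415646336 stand xy 0.0028546368514044433 0.0029563081062094414
yel [   0    0  152   76 8090] 0.0768 0.1477
yel [277 124  11   7  50] 0.0718 0.0134
yel [286 146  14  14 155] 0.0593 -0.0
```

Emit:
servo_tool([
  [-0.04,0,0,0,-0.23],
  [-0.04,-0.06,0,0,-0.23],
  [0,-0.06,0,0,-0.23],
  [0.02,-0.06,0,0,-0.23],
  [0.04,-0.06,0,0,-0.23],
  [0.06,-0.06,0,0,-0.23],
  [0.06,-0.06,0,0,-0.23],
])

```text
clock: 14.6
tool_pos: [0.5791, 0.1855, 0.1396]
ee_rot: [0.971, 1.344, -0.972]
contact_force: [-0.5, 0.1, -0.2]
gripper_width: 0.389
```

Run:
```python
from h import *
go(S(0,0.0,-.024),YAW-1.169); snap('wrist','w17'); puckfit('w17',270)
```

```text
from [0.5791 0.1855 0.1396] -> tool deltas [0.144 0.059 0.004]
jaw yaw -1.252 turn units 0.0019
q6 1.502 F [-0.5   0.09 -0.17] w 0.3889773452674941 t 14.6
puck px [255.9 216.3] z-deck -0.0007 slope stand -0.01795772219861954 -0.007777170684902261 stand xy 0.0022656108362224476 0.0024770015002522432
yel [   0    0  146   66 6105] 0.0709 0.1393
yel [288 134  15  14 171] 0.0592 -0.0
```

View pics/w17.png

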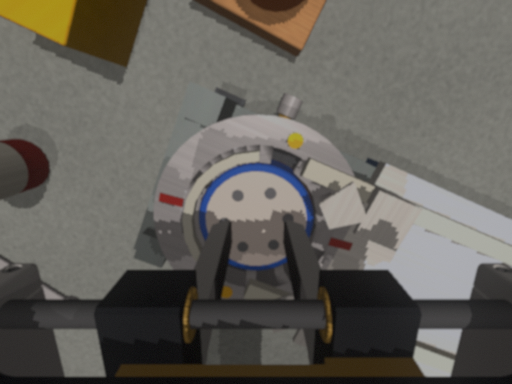

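Level now. Recentre and press to the line.

Emit:
servo_tool([
  [-0.03,0,0,0,-0.23],
  [-0.03,0.05,0.004,0,-0.23],
  [0,0.05,0.004,0,-0.23],
  [0.02,0.05,0.004,0,-0.23],
  [0.04,0.05,0.004,0,-0.23],
  [0.06,0.05,0.004,0,-0.23],
  [0.08,0.05,0.004,0,-0.23],
  [0.08,0.05,0.004,0,-0.23],
])

```text
clock: 15.32
tool_pos: [0.5863, 0.1872, 0.1277]
ee_rot: [0.971, 1.344, -0.972]
contact_force: [-0.4, -0.3, 0.1]
gripper_width: 0.386
```

Run:
```python
from h import *
go(S(0,0.0,-.024),YAW-1.169); snap('wrist','w18'); puckfit('w18',270)
```

```text
from [0.5863 0.1872 0.1277] -> tool deltas [ 0.065  0.01  -0.   ]
jaw yaw -1.252 turn units 0.0019
q6 1.502 F [-0.4  -0.33  0.12] w 0.3856860640860877 t 15.3167
puck px [254.6 227.4] z-deck -0.0124 slope stand 0.005894614930487989 0.0012920743801725864 stand xy 0.0013711605479696583 0.0024158347527431638
yel [   0    0  143   72 7235] 0.0744 0.137
yel [278 123  12   7  58] 0.0715 0.014
yel [288 147  17  16 198] 0.0593 -0.0
```

Emit:
servo_tool([
  [0.02,0.01,0,0,-0.23],
  [0.04,0.01,0,0,-0.23],
  [0.055,0.01,0,0,-0.23],
  [0.065,0.01,0,0,-0.23],
  [0.075,0.01,0,0,-0.23],
  [0.075,0.01,0,0,-0.23],
])

```text
clock: 15.87
tool_pos: [0.588, 0.1877, 0.1183]
ee_rot: [0.971, 1.343, -0.971]
contact_force: [-4.8, -0.5, 10.7]
gripper_width: 0.386
```

Run:
```python
from h import *
go(S(0,0.0,-.024),YAW-1.169); snap('wrist','w19'); puckfit('w19',280)
```

```text
from [0.588  0.1877 0.1183] -> tool deltas [ 0.002 -0.002 -0.   ]
jaw yaw -1.252 turn units 0.0019
q6 1.502 F [-4.83 -0.53 10.71] w 0.38601763206933487 t 15.8667
puck px [255.1 229.3] z-deck -0.0216 slope stand 0.009684189767680321 0.003458570178373597 stand xy 0.0019899764676209928 0.0022676623129282442
yel [   0    0  139   72 7336] 0.0748 0.1333
yel [278 125  13   9  76] 0.0718 0.0146
yel [290 152  17  17 224] 0.0592 -0.0
```

Emit:
servo_tool([
  [0.015,0,0,0,-0.23],
  [0.025,0,0,0,-0.23],
  [0.025,0,0,0,-0.23],
  [0.025,0,0,0,-0.23],
])

```text
clock: 16.25
tool_pos: [0.5886, 0.1879, 0.1181]
ee_rot: [0.973, 1.341, -0.969]
contact_force: [-16.7, -4.9, 38.8]
gripper_width: 0.384
```

Run:
```python
from h import *
go(S(0,0.0,-.024),YAW-1.169); snap('wrist','w20'); puckfit('w20',280)
```

```text
from [0.5886 0.1879 0.1181] -> tool deltas [ 0.001 -0.006 -0.001]
jaw yaw -1.2519 turn units 0.002
q6 1.502 F [-16.74  -4.88  38.83] w 0.38413754734417754 t 16.25
puck px [255.  229.9] z-deck -0.0215 slope stand 0.00504707240592404 0.003121168674358305 stand xy 0.002217371009726657 0.002418753483049403
yel [   0    0  139   74 7501] 0.0751 0.1334
yel [278 126  13   9  76] 0.0718 0.0146
yel [290 153  17  17 220] 0.0593 -0.0
```

Emit:
servo_tool([
  [-0.2,0,0,0,-0.23],
  [-0.45,0,0,0,-0.23],
  [-0.7,0,0,0,-0.23],
  [-0.9,0,0,0,-0.23],
  [-0.95,0,0,0,-0.23],
  [-0.95,0,0,0,-0.23],
])

```text
clock: 16.8
tool_pos: [0.5886, 0.1879, 0.2584]
ee_rot: [0.974, 1.341, -0.968]
contact_force: [-0.2, 0.4, 0.5]
gripper_width: 0.384
```

Run:
```python
from h import *
for f,c in [('scene0',(160,170)),('side0',(282,150))]:
    im,d,K,E=load(f)
    hsv=cv2.cvtColor(im,cv2.COLOR_RGB2HSV)
    m=((hsv[...,0]>5)&(hsv[...,0]<20)&(hsv[...,1]>150)&(hsv[...,2]>120))
    v,u=np.nonzero(m); k=(abs(u-c[0])<14)&(abs(v-c[1])<14); u,v=u[k],v[k]
    q=np.array([ray(a,b,K,E,.068)[:2] for a,b in zip(u,v)]); w,V=np.linalg.eigh(np.cov(q.T)); print(f,q.mean(0),np.sqrt(w),'bar yaw',np.arctan2(V[1,1],V[0,1]))
go([0.443,-0.31,.24],None); s=robot.sense(); print(s['q'].round(3))
snap('wrist','w21'); puckfit('w21',260)
```

```text
scene0 [ 0.43808093 -0.31665516] [0.00484909 0.01636156] bar yaw 2.773711173887438
side0 [ 0.44361327 -0.3032373 ] [0.0076989 0.016781 ] bar yaw 2.649236681080852
from [0.5886 0.1879 0.2584] -> tool deltas [ 0.115 -1.963  2.848]
q6 1.502 F [-0.19  0.36  0.49] w 0.3835488391716291 t 16.8
[0.25  0.421 1.236 0.    1.48  1.502]
puck px [255.9 183.1] z-deck -0.0225 slope stand -0.0007332110607107517 -0.0026000891376389878 stand xy 0.0006714331944714326 0.0015806096831117867
yel [  55    0  125   86 7366] 0.0869 0.181
yel [275 136   9   8  56] 0.0591 -0.0001
yel [232 233   9   7  46] -0.0612 0.0
```

View pics/w21.png

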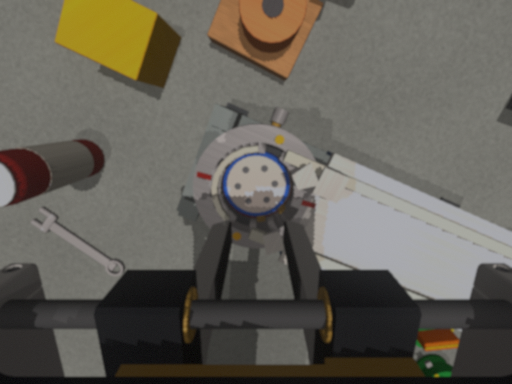

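Emit:
servo_tool([
  [0,-0.69,1,-0.758,-0.1],
  [0,-0.69,1,-0.758,-0.1],
  [0,-0.69,1,-0.758,-0.1],
  [0,-0.69,1,-0.758,-0.1],
  [0,-0.69,1,-0.758,-0.1],
  [0,-0.69,1,-0.758,-0.1],
  [0,-0.69,1,-0.758,-0.1],
  [0,-0.69,1,-0.758,-0.1],
  [0,-0.69,1,-0.758,-0.1],
  [0,-0.69,1,-0.758,-0.1],
])

```text
clock: 17.68
tool_pos: [0.5361, 0.0128, 0.2536]
ee_rot: [0.043, 1.574, -0.043]
contact_force: [0.3, -0.1, -0.8]
gripper_width: 0.446
```

Run:
```python
from h import *
go([0.443,-0.31,.24],1.13); s=robot.sense(); print(s['q'].round(3),jaw().round(2))
```

```text
from [0.5361 0.0128 0.2536] -> tool deltas [ 0.093 -2.183 -0.501]
jaw yaw -0.0547 turn units -0.7542
q6 0.01 F [ 0.28 -0.12 -0.82] w 0.4464670251747642 t 17.6833
[-0.044  0.238  1.487  0.     1.42   0.01 ] [[-0.    0.05  1.  ]
 [ 0.    1.   -0.05]
 [-1.   -0.   -0.  ]]
```

Emit:
servo_tool([
  [0,-1,-0.23,-0.754,-0.1],
  [0,-1,-0.23,-0.754,-0.1],
  [0,-1,-0.23,-0.754,-0.1],
  [0,-1,-0.23,-0.754,-0.1],
  [0,-1,-0.23,-0.754,-0.1],
  [0,-1,-0.23,-0.754,-0.1],
  [0,-1,-0.23,-0.754,-0.1],
  [0,-1,-0.23,-0.754,-0.1],
  [0,-1,-0.23,-0.754,-0.1],
  [0,-1,-0.23,-0.754,-0.1],
])

```text
clock: 18.52
tool_pos: [0.4924, -0.1346, 0.2537]
ee_rot: [-0.876, 1.389, 0.881]
contact_force: [0.2, 0.5, -0.3]
gripper_width: 0.448
```

Run:
```python
from h import *
go([0.443,-0.31,.2],1.13); s=robot.sense(); print(s['q'].round(3),jaw().round(2))
snap('wrist','w22')
```

```text
from [ 0.4924 -0.1346  0.2537] -> tool deltas [ 0.358 -0.203 -1.198]
jaw yaw 1.1293 turn units -0.0005
q6 -1.468 F [ 0.19  0.48 -0.32] w 0.4483050507308503 t 18.5167
[-0.339  0.179  1.558  0.     1.408 -1.468] [[-0.   -0.9   0.43]
 [ 0.    0.43  0.9 ]
 [-1.    0.   -0.  ]]
```

View pics/w22.png

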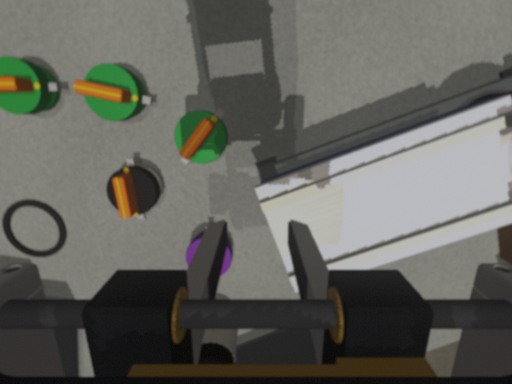

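Emit:
servo_tool([
  [0,-0.15,-0.28,0,-0.1],
  [0.05,-0.2,-0.56,0,-0.1],
  [0.1,-0.2,-0.84,0,-0.1],
  [0.2,-0.2,-1,0,-0.1],
  [0.3,-0.2,-1,0,-0.1],
  [0.3,-0.2,-1,0,-0.1],
])

```text
clock: 19.07
tool_pos: [0.4531, -0.2833, 0.2065]
ee_rot: [-0.864, 1.393, 0.875]
contact_force: [0.1, 0.6, -0.2]
gripper_width: 0.447
```

Run:
```python
from h import *
snap('wrist','w23')
im,d,K,E=load('w23');P=pts(d,K,E)
hsv=cv2.cvtColor(im,cv2.COLOR_RGB2HSV);H,S_,V=cv2.split(hsv)
m=((H>5)&(H<22)&(S_>150)&(V>110)&(P[...,2]>.04)&(P[...,2]<.085)).astype(np.uint8)
n,l,st,c=cv2.connectedComponentsWithStats(m)
for i in range(1,n):
    if st[i,4]>60:
        q=P[l==i]; t=q[q[:,2]>.069]; print(st[i],c[i].round(1),np.median(q[:,2]), len(t))
        r=cv2.minAreaRect(t[:,:2].astype(np.float32)*1000); print(r)
s=robot.sense();print(s['tool_pos'])
```

```text
[ 61  43  58  18 773] [90.2 51.3] 0.07450196930404879 773
((250.1530303955078, -376.15478515625), (58.38172912597656, 16.026630401611328), 63.885921478271484)
[186  46  56  27 794] [213.2  58.8] 0.07447501384852331 777
((312.2750244140625, -264.790283203125), (57.79243469238281, 16.29547882080078), 52.331668853759766)
[302  91  42  49 717] [323.  114.9] 0.0745911640582877 698
((414.5038757324219, -185.33656311035156), (15.199228286743164, 56.7843132019043), 24.99520492553711)
[220 162  18  49 611] [228.3 185.6] 0.07464997379270677 591
((439.70843505859375, -314.2938232421875), (16.233585357666016, 56.198848724365234), 68.63334655761719)
[ 0.4540936  -0.28265363  0.20851941]
```

View pics/w23.png

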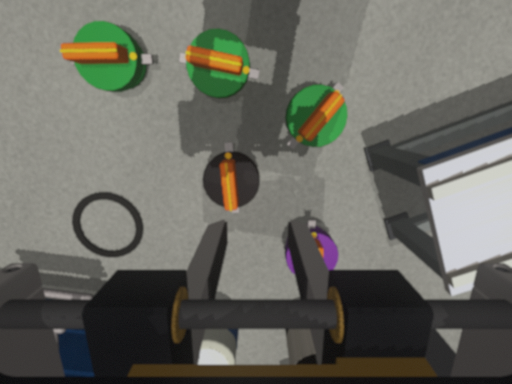

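Run:
```python
from h import *
go([0.4397,-0.3143,.049],1.198)
```

```text
from [ 0.4541 -0.2827  0.2085] -> tool deltas [ 1.063 -0.011 -0.233]
jaw yaw 1.1196 turn units -0.0499
q6 -1.745 F [-0.9   0.44  0.59] w 0.4502647917193595 t 19.1167
```

Emit:
servo_tool([
  [0,-0.011,-0.233,-0.05,-0.1],
  [0.1,-0.011,-0.233,-0.05,-0.1],
  [0.35,-0.011,-0.233,-0.05,-0.1],
  [0.6,-0.011,-0.233,-0.05,-0.1],
  [0.78,-0.011,-0.233,-0.05,-0.1],
  [0.78,-0.011,-0.233,-0.05,-0.1],
  [0.78,-0.011,-0.233,-0.05,-0.1],
])

```text
clock: 19.7
tool_pos: [0.4419, -0.3144, 0.0942]
ee_rot: [-0.932, 1.362, 0.935]
contact_force: [-0.2, 0.3, 0.7]
gripper_width: 0.451
```

Run:
```python
from h import *
snap('wrist','w24')
im,d,K,E=load('w24');P=pts(d,K,E)
hsv=cv2.cvtColor(im,cv2.COLOR_RGB2HSV);H,S_,V=cv2.split(hsv)
m=((H>5)&(H<22)&(S_>150)&(V>110)&(P[...,2]>.04)&(P[...,2]<.085)).astype(np.uint8)
n,l,st,c=cv2.connectedComponentsWithStats(m)
for i in range(1,n):
    if st[i,4]>60:
        q=P[l==i]; t=q[q[:,2]>.069]; print(st[i],c[i].round(1),np.median(q[:,2]), len(t))
        if len(t): print(cv2.minAreaRect(t[:,:2].astype(np.float32)*1000))
go([0.4397,-0.3143,.049],1.198)
```

```text
[65  0 36  4 88] [85.9  0.9] 0.07275858912755565 88
((263.87518310546875, -363.9582214355469), (22.54415512084961, 2.136626720428467), 68.22591400146484)
[ 208    0   96   49 2256] [257.4  18.6] 0.0746177538150575 2144
((311.8556213378906, -264.84124755859375), (57.969722747802734, 15.209388732910156), 53.217803955078125)
[ 376   89   76   72 1594] [412.3 124.9] 0.07436678605182499 1594
((414.6244812011719, -186.5446014404297), (15.636075019836426, 57.31112289428711), 25.17922019958496)
[ 246  183   21   70 1259] [256.  216.3] 0.07464502871076104 1242
((440.1495056152344, -314.3564147949219), (15.135149002075195, 57.21180725097656), 68.26888275146484)
from [ 0.4425 -0.315   0.0957] -> tool deltas [ 0.311  0.02  -0.002]
jaw yaw 1.2019 turn units 0.0025
q6 -1.888 F [-1.35 -0.21  1.23] w 0.4509909843796306 t 19.75
```

View pics/w24.png

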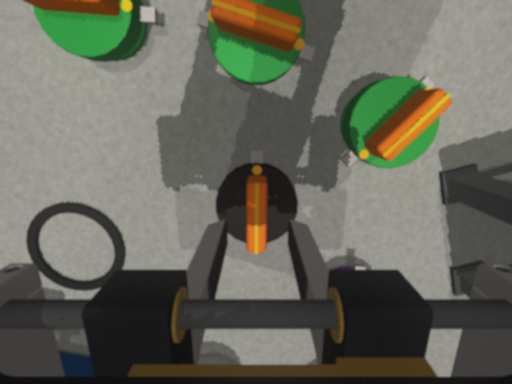

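Emit:
servo_tool([
  [0.12,0.017,-0.002,0.002,-0.1],
  [0.24,0.017,-0.002,0.002,-0.1],
  [0.305,0.017,-0.002,0.002,-0.1],
  [0.305,0.017,-0.002,0.002,-0.1],
  [0.305,0.017,-0.002,0.002,-1],
  [0.305,0.017,-0.002,0.002,-1],
  [0.305,0.017,-0.002,0.002,-1],
  [0.305,0.017,-0.002,0.002,-1],
  [0.305,0.017,-0.002,0.002,-1],
], squeeze=45)

```text
clock: 20.5
tool_pos: [0.4393, -0.3147, 0.0489]
ee_rot: [-0.931, 1.362, 0.93]
contact_force: [0.2, -0.3, 2.9]
gripper_width: 0.166
```

Run:
```python
from h import *
go([0.4401,-0.3143,.20],1.198)
```

```text
from [ 0.4393 -0.3147  0.0489] -> tool deltas [-1.008 -0.005  0.004]
jaw yaw 1.1984 turn units 0.0002
q6 -1.888 F [ 0.22 -0.3   2.92] w 0.16588113187946182 t 20.5
```

Emit:
servo_tool([
  [-0.2,0,0,0,-1],
  [-0.4,0,0,0,-1],
  [-0.65,0,0,0,-1],
  [-0.9,0,0,0,-1],
  [-1,0,0.2,-0.05,-1],
  [-1,0,0.45,-0.1,-1],
  [-1,0,0.7,-0.15,-1],
  [-1,0,0.95,-0.183,-1],
  [-1,0,1,-0.183,-1],
])

```text
clock: 21.25
tool_pos: [0.4947, -0.1707, 0.1984]
ee_rot: [-1.151, 1.245, 1.151]
contact_force: [0.2, 0.1, -3.5]
gripper_width: 0.17
```

Run:
```python
from h import *
go(S(0,0,.125),YAW+np.pi/2); snap('wrist','w25')
```

```text
from [ 0.4947 -0.1707  0.1984] -> tool deltas [-0.455 -0.431  2.431]
jaw yaw 1.4922 turn units 0.0047
q6 -1.895 F [ 0.23  0.07 -3.48] w 0.16956135070909392 t 21.25
```

View pics/w25.png

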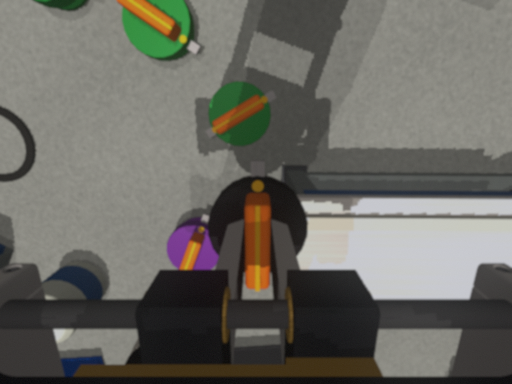

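Emit:
servo_tool([
  [-0.25,0,0,0.005,-1],
  [-0.455,0,0.1,0.005,-1],
  [-0.455,-0.1,0.35,0.005,-1],
  [-0.455,-0.2,0.6,0.005,-1],
  [-0.455,-0.2,0.85,0.005,-1],
  [-0.455,-0.2,1,0.005,-1],
])

```text
clock: 21.8
tool_pos: [0.5364, -0.0259, 0.2662]
ee_rot: [-1.14, 1.252, 1.141]
contact_force: [0.9, -0.4, -1.9]
gripper_width: 0.169
```

Emit:
servo_tool([
  [0,-0.1,0.25,0,-1],
  [0,-0.2,0.5,0,-1],
  [0,-0.23,0.75,0,-1],
  [0,-0.23,1,0,-1],
  [0,-0.23,1,0,-1],
])

```text
clock: 22.22
tool_pos: [0.5846, 0.1228, 0.2657]
ee_rot: [-1.142, 1.251, 1.144]
contact_force: [-0.6, -0.3, -2.8]
gripper_width: 0.162
```

Run:
```python
from h import *
go(S(0,0,.125),YAW+np.pi/2)
```

```text
from [0.5846 0.1228 0.2657] -> tool deltas [-0.009  0.018  0.433]
jaw yaw 1.4812 turn units -0.0023
q6 -1.336 F [-0.58 -0.34 -2.79] w 0.16231435781961198 t 22.2167
```

Emit:
servo_tool([
  [0,0.018,0.2,-0.002,-1],
  [0,0.018,0.4,-0.002,-1],
  [0,0.018,0.433,-0.002,-1],
  [0,0.018,0.433,-0.002,-1],
  [0,0.018,0.433,-0.002,-1],
])

```text
clock: 22.63
tool_pos: [0.5879, 0.1821, 0.2662]
ee_rot: [-1.143, 1.251, 1.143]
contact_force: [0.2, 0.3, -2.1]
gripper_width: 0.17
```

Run:
```python
from h import *
go(S(0,0,.125),YAW+np.pi/2); snap('wrist','w26')
im,d,K,E=load('w26');P=pts(d,K,E)
hsv=cv2.cvtColor(im,cv2.COLOR_RGB2HSV);H,S_,V=cv2.split(hsv)
m=((H>5)&(H<35)&(S_>150)&(V>90)).astype(np.uint8)
n,l,st,c=cv2.connectedComponentsWithStats(m)
for i in range(1,n):
    if st[i,4]>30:
        q=P[l==i]; p=ray(*c[i],K,E,.142); r=p[:2]-M; print(st[i],c[i].round(1),np.median(q,0).round(4),'deck stand',SX@r,SY@r)
        t=q[abs(q[:,2]-np.percentile(q[:,2],90))<.003]
        if st[i,4]>800:
            rr=cv2.minAreaRect(t[:,:2].astype(np.float32)*1000); r=np.array(rr[0])/1000-M; print('rect',rr,SX@r,SY@r)
```

```text
from [0.5879 0.1821 0.2662] -> tool deltas [-0.005  0.005  0.037]
jaw yaw 1.4805 turn units -0.0027
q6 -1.24 F [ 0.25  0.35 -2.1 ] w 0.16964250271823153 t 22.6333
[259 128   8   8  49] [262.5 131.4] [0.5273 0.1931 0.1432] deck stand -0.06034089513463231 5.5467278036744665e-05
[252 180  12  12 115] [257.3 185.7] [0.5555 0.1849 0.2627] deck stand -0.0001137698893171487 -0.005845836813336037
[ 245  199   26   92 2099] [257.2 244.8] [0.5846 0.1822 0.2919] deck stand 0.07354518583015447 -0.006286486526914011
rect ((588.3107299804688, 181.7515411376953), (15.382575988769531, 58.195091247558594), 84.79629516601562) 0.00111940999578579 -0.005874016956641291
[ 383  215   79   52 3552] [421.4 240.4] [0.6945 0.3964 0.1007] deck stand 0.06853184092526864 0.19065904230808584
rect ((697.6428833007812, 397.7206726074219), (94.34386444091797, 74.29428100585938), 83.37018585205078) 0.0914970431138768 0.21868793202273526
[396 329  17  17 247] [404.  336.6] [0.8441 0.3747 0.1124] deck stand 0.20980836212092044 0.18965953261683538
[264 337  16  19 248] [271.6 346.2] [0.8428 0.1799 0.1124] deck stand 0.2249629657568601 0.012432213463756909
```

View pics/w26.png

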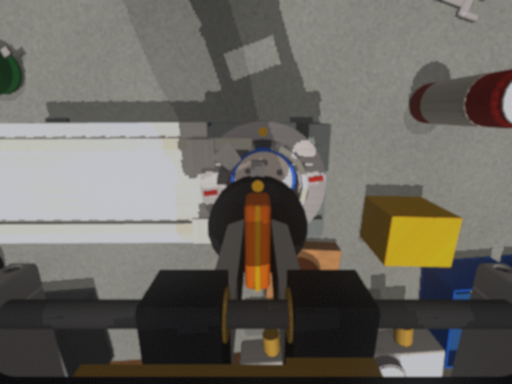

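Emit:
servo_tool([
  [0,0.009,0.037,-0.002,-1],
  [0.1,0.009,0.037,-0.002,-1],
  [0.25,0.009,0.037,-0.002,-1],
  [0.4,0.009,0.037,-0.002,-1],
  [0.52,0.009,0.037,-0.002,-1],
  [0.6,0.009,0.037,-0.002,-1],
  [0.62,0.009,0.037,-0.002,-1],
  [0.62,0.009,0.037,-0.002,-1],
])

```text
clock: 23.35
tool_pos: [0.5869, 0.1885, 0.1733]
ee_rot: [-1.145, 1.25, 1.145]
contact_force: [0.5, -0.2, -2.1]
gripper_width: 0.169
```

```bash
cat > capcheck.py <<'E'
from h import *
import sys
fn=sys.argv[1]
go(S(0,0,.008),YAW+np.pi/2); snap('wrist',fn)
im,d,K,E=load(fn);P=pts(d,K,E)
hsv=cv2.cvtColor(im,cv2.COLOR_RGB2HSV);H,S_,V=cv2.split(hsv)
m=((H>5)&(H<35)&(S_>150)&(V>90)).astype(np.uint8)
n,l,st,c=cv2.connectedComponentsWithStats(m)
for i in range(1,n):
    if st[i,4]>30 and 100<st[i,0]<360 :
        q=P[l==i]; p=ray(*c[i],K,E,.142); r=p[:2]-M; print(st[i],c[i].round(1),np.median(q,0).round(4),'deck stand',SX@r,SY@r)
        t=q[abs(q[:,2]-np.percentile(q[:,2],90))<.003]
        if st[i,4]>800:
            rr=cv2.minAreaRect(t[:,:2].astype(np.float32)*1000); r=np.array(rr[0])/1000-M; print('rect',rr,'z',t[:,2].mean(),SX@r,SY@r)
E
python3 capcheck.py w27
```

```text
from [0.5869 0.1885 0.1733] -> tool deltas [ 0.156 -0.006 -0.005]
jaw yaw 1.4838 turn units -0.0007
q6 -1.232 F [ 0.45 -0.16 -2.09] w 0.16929826939538953 t 23.35
[251 136  12  12 117] [256.6 141.5] [0.5273 0.193  0.1433] deck stand -0.06046680871658185 9.339137474947843e-05
[252 181  12  11 110] [257.5 186. ] [0.5546 0.1913 0.1696] deck stand -0.0258224967207622 0.0007334079577820503
[ 245  194   26   97 2234] [257.2 241.4] [0.5812 0.1887 0.199 ] deck stand 0.022007257745693044 0.0004418452926619232
rect ((587.2999267578125, 188.1767120361328), (15.268913269042969, 57.80695343017578), 84.77088165283203) z 0.19906945265371737 -0.0004395414008274867 0.00044058633826630616
[289 302   4  25  43] [290.6 312.6] [0.5586 0.1998 0.2906] deck stand 0.09261473247942945 0.03052717072685729
[278 342   4  15  37] [279.3 348.7] [0.7735 0.1979 0.0907] deck stand 0.13320742228866234 0.02112570507950105
```

View pics/w27.png

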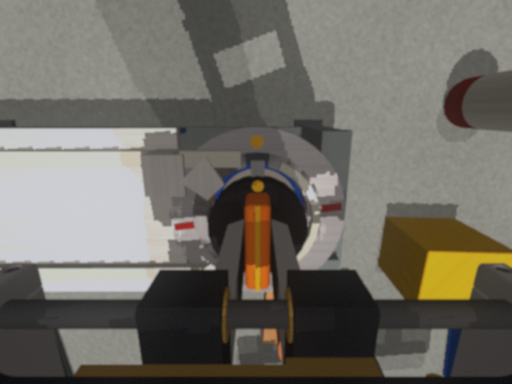

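Emit:
servo_tool([
  [0.03,0,-0.003,0,-1],
  [0.06,0,-0.003,0,-1],
  [0.09,0,-0.003,0,-1],
  [0.12,0,-0.003,0,-1],
  [0.14,0,-0.003,0,-1],
  [0.155,0,-0.003,0,-1],
  [0.155,0,-0.003,0,-1],
  [0.155,0,-0.003,0,-1],
])

```text
clock: 24.07
tool_pos: [0.5876, 0.1885, 0.1512]
ee_rot: [-1.146, 1.247, 1.144]
contact_force: [1.3, -0.0, 8.1]
gripper_width: 0.167
```

```bash
python3 capcheck.py w28
```

```text
from [0.5876 0.1885 0.1512] -> tool deltas [ 0.008 -0.001 -0.005]
jaw yaw 1.4843 turn units -0.0003
q6 -1.233 F [ 1.29 -0.    8.09] w 0.1674412220826375 t 24.0667
[250 137  14  14 147] [256.4 143.7] [0.5272 0.1931 0.1433] deck stand -0.060580077096600196 8.784028131737713e-05
[252 180  12  13 114] [257.3 186.1] [0.5554 0.1912 0.1476] deck stand -0.03100433091714982 0.0007193984075850742
[ 245  194   26  106 2346] [257.2 243. ] [0.5829 0.1885 0.1768] deck stand 0.013076609930340715 0.0005591995437216428
rect ((588.224365234375, 188.16444396972656), (15.427200317382812, 58.55457305908203), 85.01615142822266) z 0.17692800675257106 0.0004825343623723915 0.0005077673573265914
[223 301   3  20  35] [224.2 311. ] [0.557  0.182  0.2684] deck stand 0.07357349474923906 -0.026217833945053393
[290 309   2  27  44] [290.6 321.5] [0.5607 0.1995 0.2697] deck stand 0.08385252993325723 0.027850409837321587
```

View pics/w28.png

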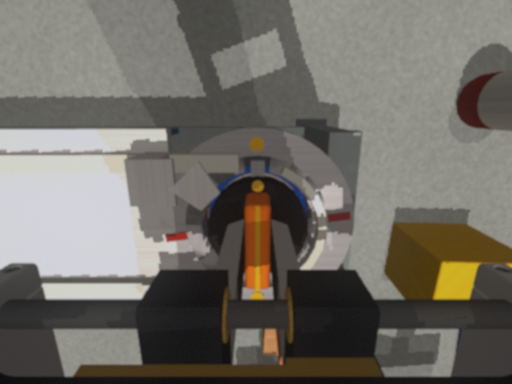

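Emit:
servo_tool([
  [0.012,0,-0.004,0,-1],
  [0.012,0,-0.004,0.06,-1],
  [0.012,0,-0.004,0.12,-1],
  [0.012,0,-0.004,0.18,-1],
  [0.012,0,-0.004,0.25,-1],
  [0.012,0,-0.004,0.32,-1],
  [0.012,0,-0.004,0.39,-1],
  [0.012,0,-0.004,0.46,-1],
  [0.012,0,-0.004,0.5,-1],
], squeeze=60)

```text
clock: 24.87
tool_pos: [0.5875, 0.1879, 0.1496]
ee_rot: [-0.542, 1.499, 0.542]
contact_force: [-0.4, -1.4, 7.8]
gripper_width: 0.167
```

```bash
python3 capcheck.py w29; python3 -c "
from h import *
print(robot.sense()['moment'])"
```

```text
from [0.5875 0.1879 0.1496] -> tool deltas [-0.003 -0.002  0.   ]
jaw yaw 0.6929 turn units -0.5042
q6 -0.443 F [-0.44 -1.43  7.81] w 0.16678523388627817 t 24.8667
[188 164  14  13 138] [194.7 170.2] [0.5273 0.1933 0.1433] deck stand -0.060646894973498434 1.292062637820607e-05
[252 180  12  12 109] [257.1 185.7] [0.5666 0.2126 0.146 ] deck stand -0.0223919491839954 0.022264287410823813
[ 245  194   26   98 2310] [257.1 241.5] [0.5839 0.1916 0.1753] deck stand 0.007603223903116775 -0.008247629686336685
rect ((587.6307983398438, 187.31997680664062), (15.288557052612305, 57.912479400634766), 39.54575729370117) z 0.1753406704292993 -3.630418658388919e-05 -0.00038456274298991733
[223 303   3  38  79] [223.9 321.2] [0.5624 0.2035 0.2681] deck stand 0.038256482431992055 -0.07767113293996314
[290 303   2  38  59] [290.4 323.2] [0.5768 0.214  0.2679] deck stand 0.07826064670981532 -0.04123661523257503
[-0.20951307  0.05140924  0.07320159]
```

View pics/w29.png

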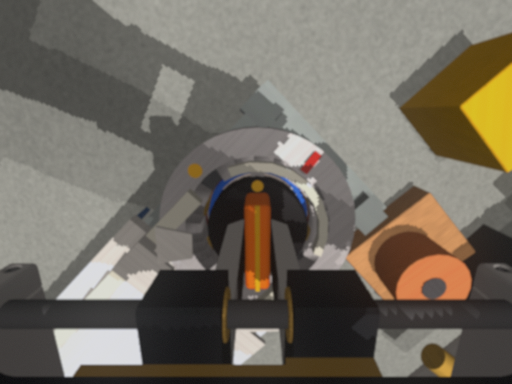

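Emit:
servo_tool([
  [0,0,0,0.06,-1],
  [0,0,0,0.13,-1],
  [0,0,0,0.2,-1],
  [0,0,0,0.27,-1],
  [0,0,0,0.33,-1],
  [0,0,0,0.38,-1],
  [0,0,0,0.41,-1],
  [0,0,0,0.425,-1],
  [0,0,0,0.425,-1],
])

```text
clock: 25.67
tool_pos: [0.5875, 0.1879, 0.1496]
ee_rot: [-0.023, 1.568, 0.024]
contact_force: [-0.1, -0.7, 8.5]
gripper_width: 0.163
```

```bash
python3 capcheck.py w30; python3 -c "
from h import *
print(robot.sense()['moment'])"
```

```text
from [0.5875 0.1879 0.1496] -> tool deltas [-0.002 -0.002  0.002]
jaw yaw 0.0297 turn units -0.9263
q6 0.221 F [-0.09 -0.69  8.47] w 0.16307166637734766 t 25.6667
[252 180  11  12 104] [257.1 185.8] [0.5862 0.2201 0.146 ] deck stand -0.004098711051790232 0.031044286845689203
[ 245  194   25   98 2217] [257.2 241.3] [0.587  0.1932 0.1753] deck stand 0.0008819049374210074 -0.011216955464496543
rect ((587.2105102539062, 186.76608276367188), (14.789430618286133, 58.45729446411133), 2.049114227294922) z 0.17536958925118218 -0.000407462813397226 -0.0009725099853164056
[168 213  13  12 118] [174.1 218.8] [0.5274 0.1932 0.1433] deck stand -0.06086123095157602 -0.0002927634294414176
[333 231  12  11 104] [338.2 236.1] [0.6465 0.183  0.1435] deck stand 0.059693983622143204 -0.000231569380243857
[-0.23930682  0.16043777  0.05005277]
```

View pics/w30.png

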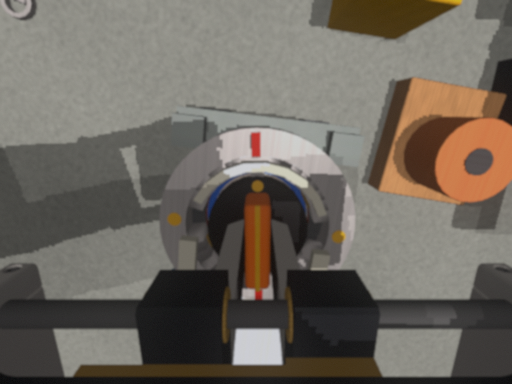

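Emit:
servo_tool([
  [0,0,0,0.03,-1],
  [0,0,0,0.03,-1],
  [0,0,0,0.03,-1],
])

```text
clock: 25.97
tool_pos: [0.5873, 0.1879, 0.1496]
ee_rot: [0.012, 1.569, -0.012]
contact_force: [-0.6, -0.3, 8.4]
gripper_width: 0.165
```

```bash
python3 capcheck.py w31; python3 -c "
from h import *
print(robot.sense()['moment'])"
```

```text
from [0.5873 0.1879 0.1496] -> tool deltas [-0.003 -0.001  0.003]
jaw yaw -0.0156 turn units -0.9552
q6 0.266 F [-0.6  -0.35  8.36] w 0.16543209032885592 t 25.9667
[251 180  12  12 107] [256.8 185.7] [0.5875 0.22   0.146 ] deck stand -0.0030644340902383806 0.031209692188699546
[ 245  194   25   98 2214] [257.2 241.3] [0.5872 0.1932 0.1753] deck stand 0.00019025128133119082 -0.01125806100759047
rect ((587.0310668945312, 186.80374145507812), (58.56697463989258, 14.795233726501465), 89.47496795654297) z 0.17530341795926407 -0.0005894776568801108 -0.0009504035832091068
[168 217  13  12 120] [174.2 222.4] [0.5273 0.1931 0.1433] deck stand -0.06092754400223475 -0.00033308027317993926
[334 228  12  11 104] [339.1 232.9] [0.6467 0.1828 0.1434] deck stand 0.05973090963011002 -0.00037449375960841035
[-0.15770916  0.434026    0.31055472]
```

Emit:
servo_tool([
  [-0.01,0,0,-0.015,-1],
  [-0.02,0,0,-0.015,-1],
  [-0.03,0,0,-0.015,-1],
  [-0.04,0,0,-0.015,-1],
  [-0.047,0,0,-0.015,-1],
  [-0.047,0,0,-0.015,-1],
])

```text
clock: 26.52
tool_pos: [0.5873, 0.1879, 0.1565]
ee_rot: [-0.006, 1.569, 0.006]
contact_force: [1.5, -0.3, 7.5]
gripper_width: 0.168
```

```bash
python3 capcheck.py w32; python3 -c "
from h import *
print(robot.sense()['moment'])"
```

```text
from [0.5873 0.1879 0.1565] -> tool deltas [ 0.043 -0.002  0.003]
jaw yaw 0.0077 turn units -0.9404
q6 0.243 F [ 1.48 -0.33  7.5 ] w 0.16768736538488987 t 26.5167
[252 180  12  12 107] [257.2 185.8] [0.5867 0.22   0.1529] deck stand -0.003299658014589164 0.029295169985314198
[ 245  194   25   98 2202] [257.2 241.3] [0.587  0.1932 0.1822] deck stand 0.0007912017294325437 -0.014609044088455307
rect ((587.004638671875, 186.8380584716797), (14.753937721252441, 58.17191696166992), 0.911346971988678) z 0.1822290841200318 -0.0006187558350380465 -0.0009184834192848842
[171 212  13  11 109] [176.8 217.1] [0.5274 0.1931 0.1434] deck stand -0.060942193725016636 -0.00032791605131461324
[331 226  12  11  99] [336.2 230.7] [0.6469 0.1827 0.1432] deck stand 0.05973724553640658 -0.0002797750392944146
[-0.10909786  0.12141246 -0.00965243]
```

Emit:
servo_tool([
  [0,0,0,0,-0.7],
  [0,0,0,0,-0.3],
  [0,0,0,0,-0.1],
  [0,0,0,0,-0.1],
  [0,0,0,0,-0.1],
  [-0.3,0,0,0,-0.1],
  [-0.6,0,0,0,-0.1],
  [-0.8,0,0,0,-0.1],
  [-0.8,0,0,0,-0.1],
])

```text
clock: 27.32
tool_pos: [0.5884, 0.1882, 0.2836]
ee_rot: [-0.004, 1.56, 0.008]
contact_force: [-1.0, -0.2, 1.8]
gripper_width: 0.447
```

```bash
python3 capcheck.py w33; python3 -c "
from h import *
im,d,K,E=load('w33');P=pts(d,K,E)
r=P[...,:2]-M; x=r@SX; y=r@SY
m=(P[...,2]>.13)&(np.hypot(x,y)<.036)&(d>0)
import numpy as np
h,b=np.histogram(P[m][:,2],bins=np.arange(.13,.2,.003));print(h,b.round(3)[:3])
q=P[m&(P[...,2]>.178)]; A=np.c_[q[:,:2]-q[:,:2].mean(0),np.ones(len(q))]; print(np.linalg.lstsq(A,q[:,2],rcond=None)[0])
"
```

```text
from [0.5884 0.1882 0.2836] -> tool deltas [ 0.891 -0.006 -0.015]
jaw yaw 0.0078 turn units -0.9403
q6 0.242 F [-0.96 -0.15  1.78] w 0.44744057097258827 t 27.3167
[ 313    0   72   46 2746] [348.4  20.6] [0.695  0.372  0.1007] deck stand 0.07945742369220092 0.1800324369434664
rect ((694.594970703125, 373.7120361328125), (47.61665344238281, 73.62191772460938), 83.80967712402344) z 0.10073040350432298 0.09052259329021103 0.19450622728311745
[252 155   7   7  36] [254.9 157.6] [0.587  0.2201 0.1533] deck stand -0.0034108804341724786 0.030419351142448783
[249 165  15  53 729] [255.5 190.7] [0.5872 0.1897 0.1827] deck stand 0.0009107508479042716 -0.009390813524331026
[201 176   7   7  36] [204.5 178.8] [0.5274 0.1928 0.1433] deck stand -0.060715493767087035 -0.00023418555718046936
[302 185   7   6  32] [304.7 187.5] [0.6467 0.183  0.1435] deck stand 0.05945485416591271 -0.0001509850854291507
[   2    9   20   17   17   19   27 2006  102    3    9    5    5    8
   12    4   63  689   39    0    0    0    0] [0.13  0.133 0.136]
[-0.01566285  3.30419182  0.37688275]
```

View pics/w33.png

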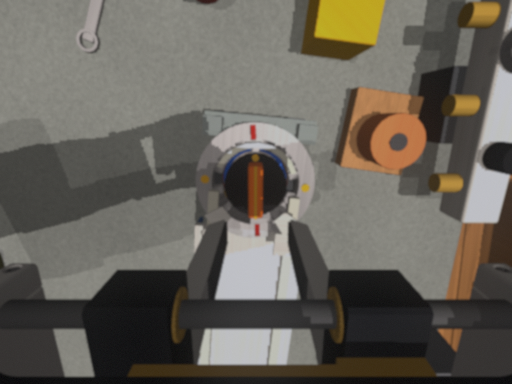

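Run:
```python
from h import *
im,d,K,E=load('w33');P=pts(d,K,E); rad=np.hypot(*(P[...,:2]-M).transpose(2,0,1))
hsv=cv2.cvtColor(im,cv2.COLOR_RGB2HSV);H,S_,V=cv2.split(hsv)
for nm,m in [('plug',(abs(P[...,2]-.1525)<.004)&(rad<.034)),('bar',(abs(P[...,2]-.1825)<.003)&(rad<.034))]:
    q=P[m]; A=np.c_[q[:,:2]-q[:,:2].mean(0),np.ones(len(q))]; print(nm,len(q),np.linalg.lstsq(A,q[:,2],rcond=None)[0].round(4),cv2.minAreaRect(q[:,:2].astype(np.float32)*1000))
print('red pocket dir yaw', np.degrees(YAW)-82)
snap('scene','sc9'); im=load('sc9')[0]; cv2.imwrite('pics/sc9c.png',cv2.resize(im[90:340,60:460,::-1],None,fx=2,fy=2))
```

```text
plug 1864 [1.000e-04 1.200e-03 1.529e-01] ((587.2936401367188, 188.1554412841797), (66.9305191040039, 66.9295425415039), 2.0907843112945557)
bar 776 [ 0.0154 -0.0083  0.1825] ((587.5086059570312, 186.81185913085938), (57.63563537597656, 15.841155052185059), 89.89558410644531)
red pocket dir yaw -86.92743703812508
```

View pics/sc9c.png

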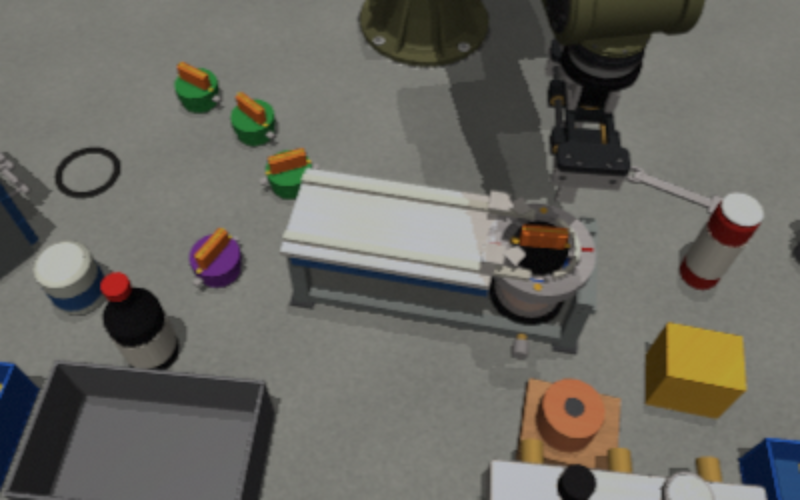

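```bash
python3 -c "
from h import *
print(robot.job_done())"
```

```text
the job is handed in; nothing more can be done
None
```

The canister is filled and capped, and the job is handed in at about 27 s of the 67 s allowed. No verdict is reported back, so what follows rests on my own measurements.

**Column:** The spare block measured as the high one and the block in the bore as the low one, so I used both pucks. The first puck wedged at a tilt of about 0.5 rad on my first press, with roughly 50 N on the wrist. I lifted off and levelled it with spread fingers, then pressed it home. The second puck went down the same way without wedging. The finished column held solid at 39 N with the fingertips 24 mm below the deck, and it stayed level. The wrist camera read its top at 21.5 to 22.5 mm below the deck, slightly higher than the fingertips showed but still within 5 mm of the line.

**Cap:** I pushed the black cap to about 41 mm below the deck, turned it clockwise about 85 degrees to the stop, let it rise and released it.

| Check after release | Measured | Required |
|---|---|---|
| Cap origin below the deck | about 33.5 mm | 31 to 36.5 mm |
| Cap tilt | about 0.001 rad | below 0.08 rad |
| Lugs from pocket centres | about 2 to 3 mm, about 3 degrees past the nominal 82 | within 7 mm |

The last scene picture shows the gripper clear of everything, and the bystanders and the spare block look where they were. I judged that by eye and did not measure their positions.

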